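# Close a swab into its vial and show the vial to the bar code reader

## Robot

A 6-joint arm with a two-finger parallel gripper is mounted at the origin on a cart in front of the work surface, level with it; the furniture and walls round the work are solid. World frame = base frame: x ahead of the robot, y to its left, z up, the work surface at z = 0. Lengths are in m, angles in rad, forces in N, time in s.
With the tool pointing down it reaches from about 0.35 to 0.85 m from the base axis. Payload 8.1 kg.
Tool frame: the origin (TCP) lies midway between the tips of the shut fingers; the grasp point (between the pads) lies 19 mm behind it (r.hold_point_z is the distance from the TCP to the grasp point, in m); z points along the fingers, y is the line along which they close (so a half turn about z gives the same grasp; the last joint's range is limited). The gripper opens to 85 mm and grips with 20 to 120 N. Pads are 22 mm wide; open, the fingers measure 114 mm over their backs; the gripper's body (76 mm by 85 mm) begins 54 mm behind the grasp point. The pads swing forward as they close: fully open they stand 13 mm farther back than shut.
Start: joints at [-1.395, 0.13, 1.488, -0, 1.523, -0.085], TCP at [0.155, -0.58, 0.208] pointing down, gripper open.
Joint ranges: [-2.96, 2.96], [-0.89, 2.26], [0.02, 2.5], [-1.34, 4.48], [0, 2.73], [-2.66, 2.66]. Speed limits (rad/s): [2.39, 2.39, 2.79, 3.14, 3.14, 3.14].

## Interface

Orientations are given as a rotation vector (axis times angle).
In Python, from plant import r gives the robot as it stands.
- The arm moves only by the tool drive_tool, never from a script. Its argument "increments" is a list of rows, each a list of 3 entries, a list of its own where there are three numbers: the shift along the world's x, y, z in mm, then the turn, a rotation vector about the world's x, y, z in units of 5 degrees (1.0 is 5 degrees), then the opening, from 0 (shut) to 1 (fully open). A call has exactly 5 rows; each row shifts and turns the commanded pose from where the row before left it; what a row does not reach is not made up. A row lasts 1/10 s, in which the tool goes at most 50 mm and 8.59 degrees, less where a joint would pass 70% of its speed; a pose out of reach is approached as far as the arm can. A call is refused whole if a number of a shift passes 50 or a number of a turn 1, either way. A call with a gripper value outside its range is refused whole. The fingers move at their own pace and stop on an object; the grip force is fixed at half the most. Time passes only in rows, so rows that do not move let the fingers close, or fill a call up. It gives the time, the measured TCP pose, the force, the opening and the grip force at its end, in the units of the state.
- r.sense(): the state, without advancing time (a new reading comes with each control period).
- r.get_image(name): name is "side" or "top"; returns a dict with "pixels" (384x512x3 uint8, blue, green, red), "range_z" (384x512 float32, m along the optical axis (not along the pixel's ray), 0 where there is no reading), "intrinsics" (3x3 intrinsics, pixels), "pose" (4x4, takes a point from camera to world coordinates). Camera axes: x right, y up, looking along -z (the intrinsics and any distortion apply to the point x, -y, -z); pixel columns grow to the right and rows downward; lengths in m; the calibration is good to about 2 mm. A picture is of the moment at which its call begins.
- r.close_job(): hands the job in; it is judged then, once.
The state is a dict: "time": time; "joint_pos": joint angles; "dq": joint speeds; "joint_torque": joint torques, N m; "tcp_pos": TCP position; "eef_rot": TCP orientation; "wrist_force": force on the tool from outside, world axes, zero at the start; "moment": the same for the moment, N m; "width": finger opening in m; "finger_force": force on a finger pad.
Only numpy, scipy, OpenCV 4.12 (cv2) and the standard library are available. Lean on these libraries where they do the work, as an engineer would, in place of code of your own. Each camera call takes 0.05 s, during which the arm holds its last target. There are 200 camera calls.

## Task

Take the sample swab out of its weighted stand and lower it into the open vial in the rack until its flange sits fully home on the vial's rim; its tip must not touch the desk, the rack or the other vials. Then lift that closed vial out of the rack by its body, leaving the two other vials where they are, and hold it upright before the reader without touching the reader: label turned squarely to the window, at the window's height and centred on it, about 8 cm from the glass. Finish while holding it still there; do not put it down or let go.

Things in the scene. Friction and masses are not known exactly. Their poses are not given: they have to be found in the camera images.
- swab: white swab hanging upright in its stand. Origin: centre of its flange's underside; +z up along it. Above: flange 19 mm wide, 3 mm thick, then a ribbed round head 14.5 mm wide, 22 mm tall (top 25 mm above the origin), to grip it by. Below: plug 12.4 mm wide, 10 mm long, tapered foot, then a 4 mm shaft; the 6 mm thick tip ends 92 mm below the origin
- stand: weighted stand, fixed on the desk: foot 64 mm diameter, upright aluminium tube 23 mm diameter, bore 17 mm, its rim 108 mm above the desk, on which the swab's flange rests. Origin: centre of its underside
- vial: the open vial (the one with no head): clear plastic, 20 mm outer width, bore 15, 100 tall, bottom 4 thick, in one of the rack's places with its underside 10 mm above the desk. Origin: centre of its underside; +z to its mouth, +x out through the label's middle. White label with black bars, 60 degrees either side of +x, at 38 to 68 mm; grip above it, at 70 to 98. 125 mm tall with the swab home
- vial_rim (a point): centre of the vial's mouth at rim height, 100 mm above the vial's origin; axes of the vial. The swab is home when its origin lies here
- vial_label (a point): middle of the label's face, 10 mm from the vial's axis along its +x, 53 mm above its origin; axes of the vial
- rack: grey three-place vial rack, fixed on the desk, 66 x 186 x 45 mm (203 mm long with its end lugs). Origin: centre of its underside; the places lie at -60, 0 and +60 mm along its y, round holes 23 mm wide, 35 mm deep
- filled_vial_a: a bystander vial in the rack, already closed with a white stopper head: 20 mm diameter, 125 mm tall in all, origin at the centre of its underside
- filled_vial_b: the other bystander vial, the same as filled_vial_a
- reader: hands-free bar code reader, fixed on the desk: round black foot 94 mm diameter, neck, grey head 62 x 78 x 76 mm whose top is 188 mm above the desk. Origin: centre of its underside; its dark window looks along its own -x
- reader_window (a point): centre of the reader's window glass, 33.5 mm along -x from the reader's axis and 150 mm above the desk; axes of the reader, so -x points out of the window towards the place where the vial is shown
- swab_tip (a point): lowest point of the swab's tip, 92 mm below the swab's origin on its axis; axes of the swab

How it is judged:
On the way, in this order (a step that is already met when the one before it is completed fails the run):
1. the swab is fully home in the open vial, which still stands in the rack (distance between swab and vial_rim below 0.004 m and angle between the z axis of swab and the z axis of vial, either way round below 0.1 rad and z of vial in the frame of rack below 0.02 m), for 0.2 s.
2. the closed vial is lifted clear of the rack (distance between swab and vial_rim below 0.006 m and z of vial in the frame of rack above 0.055 m), for 0.1 s.
At the end, for the whole second after the job is handed in: Vial held still in the fingers, upright within 0.14 rad, free of rack and reader, swab home (6 mm, 0.12 rad); label 55-105 mm before the window, within 20 mm sideways and 15 mm in height of its centre, facing it within 0.35 rad; other vials in the rack (distance between swab and vial_rim below 0.006 m and angle between the z axis of swab and the z axis of vial, either way round below 0.12 rad and angle between vial's own z axis and vertical below 0.14 rad and x of vial_label in the frame of reader_window between -0.105 and -0.055 m and y of vial_label in the frame of reader_window between -0.02 and 0.02 m and z of vial_label in the frame of reader_window between -0.015 and 0.015 m and x of reader_window in the frame of vial above 0.05 m and angle between the x axis of vial and the x axis of reader, either way round below 0.35 rad and contact force between the fingers and vial above 0.5 N and contact force between vial and rack below 0.05 N and contact force between vial and reader below 0.05 N and linear speed of vial below 0.02 m/s and z of each of filled_vial_a, filled_vial_b in the frame of rack below 0.02 m); the arm keeps its last pose, push and grip.
It fails at once if the swab touches the rack or another vial (contact force between swab and rack above 0.3 N or contact force between swab and filled_vial_a above 0.3 N or contact force between swab and filled_vial_b above 0.3 N).
It fails at once if the swab touches the desk (height (world z) of swab_tip below 0.004 m or height (world z) of swab below 0.06 m).
It fails at once if the vial is tipped over (angle between vial's own z axis and vertical above 0.6 rad).
It fails at once if another vial is pulled out or knocked over (distance of any of filled_vial_a, filled_vial_b from where it was at the start of the episode above 0.015 m or angle between any of filled_vial_a, filled_vial_b's own z axis and vertical above 0.3 rad).
It fails at once if the reader is bumped (contact force between any of the arm, the fingers, vial and reader above 1 N).
It also fails if it takes over 58 s, if anything falls off the work surface, if the arm or the gripper's body presses on something with over 40 N, if the wrist force passes 120 N, or if a joint passes its speed limit or range.

## Working session

There is one attempt and no reset: what is moved stays moved. The work goes in short steps, Python scripts to look and compute and a tool call to move; the robot and the scene stay as the last step left them, time stands still between calls to the robot, and variables do not carry over. Pictures are saved under pics/ and viewed, at most 10 in all, crops included, and the job is handed in when it is done.

Besides the shell and the picture viewer there is one more tool, called after "Emit:" by a JSON object that holds its "fn" and its "kwargs", one argument or row to a line. drive_tool: Moves the arm, as the interface text tells. Its arguments: {"type":"object","properties":{"increments":{"type":"array"}},"required":["increments"]}

```bash
mkdir -p pics; ls; cat > h.py <<'E'
import numpy as np, cv2
from plant import r
def grab(n):
    d=r.get_image(n); 
    return d
def pts(d):
    K=np.array(d["intrinsics"]);T=np.array(d["pose"]);z=d["range_z"]
    v,u=np.indices(z.shape)
    P=np.stack([(u-K[0,2])/K[0,0]*z,-(v-K[1,2])/K[1,1]*z,-z],-1)
    W=P@T[:3,:3].T+T[:3,3]; W[z<=0]=np.nan
    return W
def proj(d,p):
    K=np.array(d["intrinsics"]);T=np.array(d["pose"])
    c=np.linalg.inv(T)@np.append(p,1); 
    return K[0,0]*c[0]/-c[2]+K[0,2], K[1,1]*-c[1]/-c[2]+K[1,2]
def ray(d,u,v,h):
    K=np.array(d["intrinsics"]);T=np.array(d["pose"])
    a=T[:3,:3]@np.array([(u-K[0,2])/K[0,0],-(v-K[1,2])/K[1,1],-1]); o=T[:3,3]
    return o+a*(h-o[2])/a[2]
E
python3 - <<'E'
from h import *
for n in("side","top"):
    d=grab(n); cv2.imwrite(f"pics/{n}0.png",d["pixels"]); print({k:v for k,v in d.items() if k not in("pixels","range_z")})
    np.savez(f"{n}0.npz",**{k:np.array(v) for k,v in d.items() if k in("pixels","range_z","intrinsics","pose")})
print(r.sense(), r.hold_point_z)
E
```

```text
pics
{'intrinsics': array([[482.27786989,   0.        , 256.71422486],
       [  0.        , 482.27786989, 191.23465596],
       [  0.        ,   0.        ,   1.        ]]), 'pose': array([[-0.89132874,  0.2922028 , -0.34662747,  0.11783233],
       [-0.45286242, -0.60958551,  0.65063134,  0.69104303],
       [-0.02118278,  0.73690097,  0.67566875,  0.90312606],
       [ 0.        ,  0.        ,  0.        ,  1.        ]])}
{'intrinsics': array([[377.8615068 ,   0.        , 257.68677445],
       [  0.        , 377.8615068 , 199.39299296],
       [  0.        ,   0.        ,   1.        ]]), 'pose': array([[ 0.02840659,  0.99254389, -0.11853139,  0.44819774],
       [-0.99953389,  0.02953109,  0.00774103, -0.04468859],
       [ 0.01118368,  0.11825624,  0.99292013,  1.04917707],
       [ 0.        ,  0.        ,  0.        ,  1.        ]])}
{'time': 0.1, 'joint_pos': array([-1.39543568e+00,  1.31080030e-01,  1.48917812e+00,  4.11586592e-06,
        1.52297967e+00, -8.53948443e-02]), 'dq': array([ 0.00037458, -0.0027726 , -0.00280179,  0.00021322, -0.00089076,
        0.00128534]), 'joint_torque': array([ 1.55016194e-03, -5.70949781e+01, -5.01944339e+01, -1.24472845e-04,
        8.14322499e-03,  4.54213102e-05]), 'tcp_pos': array([ 0.15462017, -0.57918941,  0.20704845]), 'eef_rot': array([-3.11329981e+00, -4.08220343e-01,  1.09697699e-04]), 'wrist_force': array([ 0.93805152, -0.52731697,  0.01789634]), 'moment': array([-0.02166984,  0.03187428, -0.02952071]), 'finger_force': 0.0, 'width': 0.0853804378945397} 0.0187
```

View pics/side0.png

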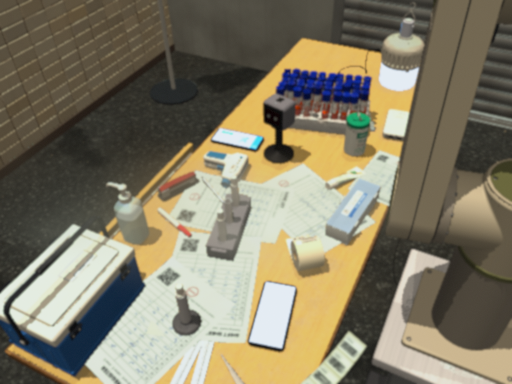

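View pics/top0.png

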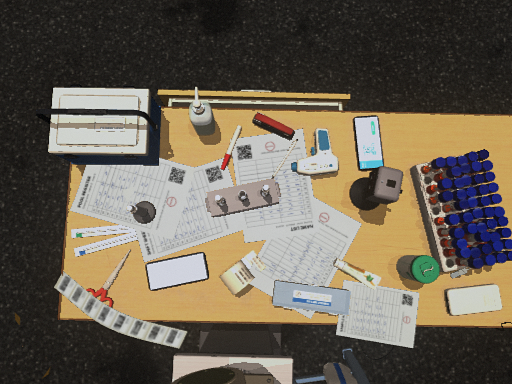

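The side view shows the stand with the swab at (185,310), the rack at (230,225) and the reader at (280,125). In the top view they are at (143,211), (243,197) and (382,188). I'll enlarge the rack and stand and measure from the depth data.

```bash
python3 - <<'E'
import numpy as np,cv2
s=np.load("side0.npz");t=np.load("top0.npz")
a=cv2.resize(s["pixels"][165:265,190:270],None,fx=4,fy=4,interpolation=2)
b=cv2.resize(t["pixels"][165:225,190:290],None,fx=4,fy=4,interpolation=2)
c=cv2.resize(t["pixels"][180:240,110:175],None,fx=4,fy=4,interpolation=2)
e=cv2.resize(s["pixels"][275:340,155:220],None,fx=4,fy=4,interpolation=2)
I=np.zeros((600,800,3),np.uint8)
I[:400,:320]=a;I[:240,330:730]=b;I[240:480,330:590]=c;I[340:600,540:800]=e
cv2.imwrite("pics/crop.png",I)
from h import pts
W=pts(t)
for n,(r0,r1,c0,c1) in dict(rack=(170,220,200,290),stand=(195,228,125,160),reader=(160,212,345,410)).items():
    P=W[r0:r1,c0:c1].reshape(-1,3);print(n,np.nanmin(P[:,2]),np.nanmax(P[:,2]),np.isnan(P).mean(), np.histogram(P[:,2][~np.isnan(P[:,2])],bins=np.arange(-.01,.22,.01))[0])
print(np.nan_to_num(W[180:215:1,215:285:2,2]*1000).astype(int)[::2].tolist().__str__().replace('],','],\n'))
E
```

```text
rack -0.005582459543664431 0.1372184663591236 0.003777777777777778 [ 390 2179   56    7  107 1534   16   15   18   18   13   34   33    7
   56    0    0    0    0    0    0    0]
stand -0.0044554382485371136 0.13528080047645197 0.004329004329004329 [ 65 739 182  10  11  10  10  10  13   9  11  25  18   9  28   0   0   0
   0   0   0   0]
reader -0.007838472065997859 0.1913749725587678 0.004142011834319527 [1149  721  331   12    3    0    0    0    0    0    0    0    4   35
   52   44   55   60   86  802   12    0]
[[2, 2, 0, 1, 5, 4, 1, 6, 6, -3, -2, 0, 4, 2, 3, 2, -1, 0, 1, 0, 0, 0, 2, 42, 45, 45, 44, 47, 42, 43, 1, 0, 0, 0, 0],
 [3, 6, 0, 3, 0, 3, 2, 8, 7, -2, -3, 4, 0, 2, 1, 0, 3, 0, 0, 35, 44, 43, 46, 41, 45, 46, 42, 42, 42, 43, 1, 3, 0, 2, 1],
 [1, 4, 1, 3, 5, 3, 0, 6, 0, 4, 1, 1, 4, 3, 42, 44, 40, 46, 43, 45, 44, 45, 40, 43, 43, 42, 42, 42, 44, 44, 40, 42, 0, 0, 2],
 [0, 2, 3, 0, 6, 2, 3, 1, 3, 42, 43, 45, 44, 42, 44, 46, 44, 42, 42, 47, 41, 45, 41, 47, 134, 133, 133, 43, 41, 45, 44, 41, 1, 0, 0],
 [1, 5, 0, 6, 39, 45, 45, 46, 43, 45, 42, 41, 43, 46, 42, 47, 45, 39, 44, 45, 
[... 1137 characters left out ...]
45, 44, 44, 43, 43, 41, 43, 43, 42, 43, 44, 45, 35, 37, 13, 9, 0, 0, 4, 2],
 [44, 43, 44, 42, 45, 48, 46, 44, 42, 43, 44, 46, 42, 45, 42, 44, 45, 42, 44, 44, 41, 44, 39, 37, 16, 12, 9, 0, 5, 0, 3, 1, 2, 2, 1],
 [43, 45, 44, 47, 40, 44, 44, 46, 45, 43, 44, 48, 46, 42, 46, 46, 45, 39, 34, 34, 12, 10, 4, 3, 1, 1, 2, 2, 4, 0, 3, 1, 2, 3, 4],
 [43, 43, 45, 42, 44, 44, 45, 44, 43, 43, 42, 47, 42, 0, 40, 7, 13, 4, 0, 3, 3, 3, 1, 0, 5, 1, 4, -1, 0, 0, 6, 0, -1, 3, 0],
 [40, 45, 45, 43, 43, 45, 39, 43, 41, 38, 11, 12, 8, 1, 1, 1, 0, 0, 2, 3, 0, 2, 1, 5, 0, 0, 0, 1, 1, 2, 3, 3, 2, 2, 3],
 [42, 45, 44, 40, 40, 36, 8, 13, 4, 0, 3, 1, 5, 2, 1, 2, 0, 0, 0, -3, 4, 1, 1, 2, 0, 4, 2, 1, 0, 2, 0, 0, 4, 2, 0]]
```

View pics/crop.png

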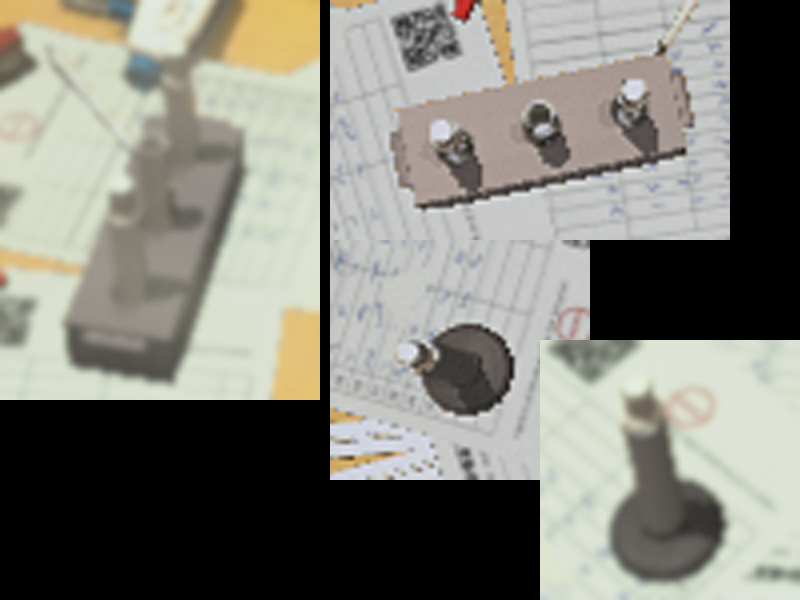

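The crop shows the open vial in the rack's middle place, with closed vials either side of it. The swab's head sits upright on the stand tube. Now I'll work out positions.

```bash
cat > m.py <<'E'
from h import *
s=np.load("side0.npz");t=np.load("top0.npz")
Wt=pts(t);Ws=pts(s)
def sel(W,x0,x1,y0,y1,z0,z1):
    P=W.reshape(-1,3);P=P[~np.isnan(P[:,0])]
    return P[(P[:,0]>x0)&(P[:,0]<x1)&(P[:,1]>y0)&(P[:,1]<y1)&(P[:,2]>z0)&(P[:,2]<z1)]
def rect(P): 
    (c,wh,a)=cv2.minAreaRect((P[:,:2]*1000).astype(np.float32)); return np.round(c,1),np.round(wh,1),round(a,1)
E
python3 - <<'E'
from m import *
f=lambda W,v,u:np.round(W[v,u],3)
print(f(Wt,211,150),f(Wt,197,260),f(Wt,185,388))
for nm,W in(("top",Wt),("side",Ws)):
    print(nm)
    P=sel(W,.3,.6,-.2,.2,.036,.049);
    c,l,st=cv2.connectedComponentsWithStats(np.zeros((2,2),np.uint8))[:3] if 0 else (0,0,0)
    print("rack",len(P),rect(P),P.mean(0))
    for h,n in((.13,"head"),):
        Q=sel(W,.3,.6,-.2,.35,.125,.145)
        from scipy.cluster.hierarchy import fcluster,linkage
        L=fcluster(linkage(Q[:,:2]),.02,'distance')
        for k in set(L): print(n,(L==k).sum(),np.round(Q[L==k].mean(0),4), np.round(np.ptp(Q[L==k],axis=0),3))
    Q=sel(W,.42,.53,-.02,.08,.095,.118);print("rim",len(Q),np.round(Q.mean(0),4),rect(Q))
    P=sel(W,.3,.6,-.45,-.2,.178,.2);print("reader top",len(P),rect(P),P.mean(0))
    P=sel(W,.3,.6,-.45,-.2,.006,.03);print("reader foot",len(P),len(P) and rect(P))
    P=sel(W,.3,.6,.17,.4,.006,.02);print("stand foot",len(P),len(P) and rect(P))
E
```

```text
[0.531 0.243 0.008] [ 0.575 -0.059  0.045] [ 0.593 -0.351  0.189]
top
rack 2183 (array([444., -57.]), array([342.5, 232.6]), 13.1) [ 0.47694192 -0.05460077  0.04399217]
head 35 [0.5285 0.2598 0.1311] [0.013 0.014 0.009]
head 30 [ 0.5877 -0.07    0.1336] [0.012 0.013 0.01 ]
head 31 [0.5592 0.0462 0.1336] [0.013 0.013 0.008]
rim 0 [nan nan nan] (array([0., 0.]), array([0., 0.]), 0.0)
reader top 450 (array([ 578.7, -350.2]), array([66. , 42.3]), 89.5) [ 0.58026772 -0.34944409  0.18562953]
reader foot 797 (array([ 448.2, -328. ]), array([301.5, 235.5]), 6.8)
stand foot 1383 (array([450.6, 285. ]), array([298.4, 229.7]), 0.1)
side
rack 1864 (array([442.4, -57.2]), array([342.6, 231.1]), 13.4) [ 0.46414771 -0.04228772  0.04374142]
head 53 [0.5263 0.2608 0.1305] [0.015 0.015 0.009]
head 41 [0.5573 0.0474 0.132 ] [0.014 0.014 0.013]
head 34 [ 0.5862 -0.0689  0.1316] [0.014 0.014 0.013]
rim 0 [nan nan nan] (array([0., 0.]), array([0., 0.]), 0.0)
reader top 210 (array([ 579.6, -347.2]), array([63.2, 41.5]), 87.0) [ 0.57911914 -0.34623754  0.18533474]
reader foot 653 (array([ 445.4, -328.7]), array([308.9, 221. ]), 15.5)
stand foot 1829 (array([458.6, 283.1]), array([282.8, 226. ]), 0.0)<stdin>:14: RuntimeWarning: Mean of empty slice.
  ret = um.true_divide(
```

```bash
python3 - <<'E'
from m import *
for nm,W in(("top",Wt),("side",Ws)):
    print(nm)
    P=sel(W,.5,.65,-.13,.11,.038,.048);print("rack",len(P),rect(P),P.mean(0))
    Q=sel(W,.55,.595,-.035,.012,.1,.118);print("rim",len(Q),np.round(Q.mean(0),4),rect(Q))
    P=sel(W,.52,.65,-.42,-.28,.17,.2);print("reader top",len(P),rect(P),P.mean(0))
    P=sel(W,.52,.65,-.42,-.28,.10,.17);print("reader side",len(P),np.round(np.quantile(P,[.05,.5,.95],axis=0),3))
    C=P[:,:2]
    P=sel(W,.48,.65,-.40,-.25,.006,.03);print("reader foot",len(P),rect(P),cv2.minEnclosingCircle((P[:,:2]*1000).astype(np.float32)))
    P=sel(W,.48,.6,.21,.3,.006,.02);print("stand foot",len(P),cv2.minEnclosingCircle((P[:,:2]*1000).astype(np.float32)))
a=cv2.resize(s["pixels"][80:170,240:320],None,fx=5,fy=5,interpolation=2)
b=cv2.resize(t["pixels"][155:220,340:410],None,fx=5,fy=5,interpolation=2)
I=np.zeros((450,760,3),np.uint8);I[:450,:400]=a;I[:325,405:755]=b;cv2.imwrite("pics/reader.png",I)
E
```

```text
top
rack 1565 (array([574.3, -11.8]), array([ 69.8, 202. ]), 14.1) [ 0.57283789 -0.01139186  0.04375814]
rim 28 [ 0.5744 -0.0111  0.1079] (array([574.1, -11. ]), array([17.8, 18.1]), 89.2)
reader top 900 (array([ 599. , -352.9]), array([64.6, 78.5]), 76.4) [ 0.59729865 -0.34994636  0.18508985]
reader side 250 [[ 0.558 -0.366  0.123]
 [ 0.583 -0.324  0.148]
 [ 0.631 -0.317  0.169]]
reader foot 482 (array([ 567.4, -345.7]), array([ 82.6, 150.3]), 81.2) ((571.149169921875, -324.11883544921875), 77.26242065429688)
stand foot 325 ((541.281005859375, 253.50479125976562), 71.51974487304688)
side
rack 1111 (array([573.1, -13.5]), array([ 70.2, 206.4]), 13.6) [0.56165458 0.00445289 0.04368139]
rim 52 [ 0.5724 -0.0116  0.106 ] (array([572.5, -12.3]), array([17.1, 22.7]), 26.6)
reader top 458 (array([ 596.6, -350. ]), array([65.1, 78.2]), 81.9) [ 0.59333073 -0.34465572  0.18322923]
reader side 507 [[ 0.558 -0.362  0.119]
 [ 0.583 -0.326  0.144]
 [ 0.631 -0.318  0.167]]
reader foot 401 (array([ 576.1, -322.6]), array([ 90.9, 164.3]), 34.3) ((566.7161865234375, -327.68609619140625), 87.30804443359375)
stand foot 481 ((539.2463989257812, 262.6280822753906), 67.01547241210938)
```

View pics/reader.png

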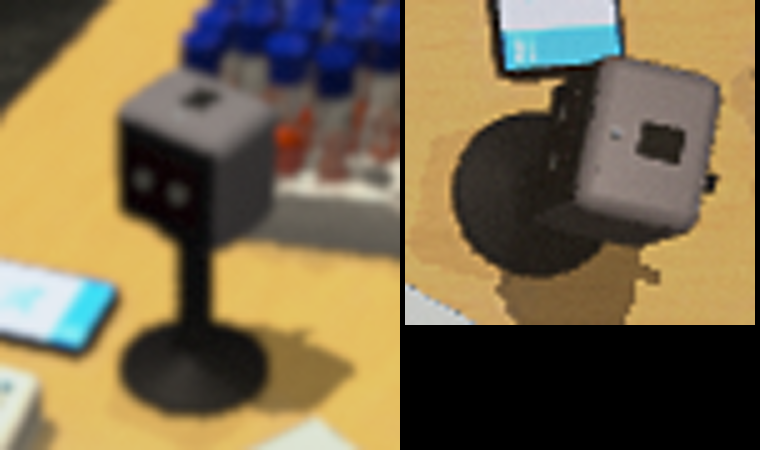

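The dark window with two lenses faces the rack, roughly along +y. I'll fit the window plane.

```bash
python3 - <<'E'
from m import *
for nm,W in(("top",Wt),("side",Ws)):
    P=sel(W,.545,.65,-.345,-.29,.118,.180); P=P[P[:,1]>-.345]
    x,y=P[:,0],P[:,1]; m=np.ones(len(x),bool)
    for i in range(6):
        k=np.polyfit(x[m],y[m],1); m=abs(y-np.polyval(k,x))<.004
    q=P[m];print(nm,m.sum(),len(m),"y=",k,"normal ang",90+np.degrees(np.arctan(k[0])),np.ptp(q[:,0]),q.mean(0),(q.min(0)+q.max(0))/2)
    T=sel(W,.52,.65,-.42,-.28,.182,.195);print(rect(T),T.mean(0))
E
```

```text
top 208 268 y= [-0.17749395 -0.21524514] normal ang 79.93516661464378 0.06899276740026228 [ 0.60139115 -0.3219686   0.1544285 ] [ 0.60317568 -0.32355292  0.14956391]
(array([ 598.7, -352.8]), array([60.4, 75. ]), 78.7) [ 0.59844873 -0.3524569   0.18637439]
side 354 491 y= [-0.17639261 -0.21776539] normal ang 79.99635301819458 0.07493229859396222 [ 0.60176805 -0.32381913  0.15003946] [ 0.59948171 -0.32440683  0.14895735]
(array([ 598. , -351.9]), array([62.1, 75. ]), 81.6) [ 0.59600799 -0.35040208  0.18638945]
```

Emit:
{"fn": "drive_tool", "kwargs": {
  "increments": [
    [[20,40,4],[0,0,0.9],1],
    [[20,40,4],[0,0,0.9],1],
    [[20,40,4],[0,0,0.9],1],
    [[20,40,4],[0,0,0.9],1],
    [[20,40,4],[0,0,0.9],1]
  ]
}}

```text
time: 0.6
tcp_pos: [0.255, -0.3779, 0.2276]
eef_rot: [-2.973, -1.012, -0.0]
wrist_force: [0.1, 0.1, 0.4]
width: 0.0855
finger_force: 0.0
```

Emit:
{"fn": "drive_tool", "kwargs": {
  "increments": [
    [[20,40,4],[0,0,0.9],1],
    [[20,40,4],[0,0,0.9],1],
    [[20,40,4],[0,0,0.9],1],
    [[20,40,4],[0,0,0.9],1],
    [[20,40,4],[0,0,0.9],1]
  ]
}}

```text
time: 1.1
tcp_pos: [0.355, -0.1779, 0.2479]
eef_rot: [2.719, 1.573, 0.0]
wrist_force: [1.9, -1.2, -0.0]
width: 0.0853
finger_force: 0.0
```

```bash
python3 - <<'E'
from m import *
for z0 in(.06,.1,.15):
    P=sel(np.vstack([Wt.reshape(-1,3),Ws.reshape(-1,3)]),.3,.8,.13,.6,z0,.4); P=P[np.hypot(P[:,0]-.527,P[:,1]-.26)>.04]
    print(z0,len(P),P.min(0) if len(P) else 0,P.max(0) if len(P) else 0)
# colors around middle vial, top image
for z in(.05,.065,.08,.1,.11):
    print(z,proj(t,[.573,-.0113,z]),proj(s,[.573,-.0113,z]))
st=r.sense();print(st["tcp_pos"],st["eef_rot"],st["joint_pos"])
E
```

```text
0.06 17813 [0.64727255 0.13002975 0.06004099] [0.79998948 0.47793927 0.21354292]
0.1 15629 [0.64727255 0.13016142 0.10003448] [0.79998948 0.47651327 0.21354292]
0.15 1920 [0.67911568 0.21631467 0.15000133] [0.79975811 0.47490428 0.21354292]
0.05 (np.float64(242.29574348879697), np.float64(196.87846726040962)) (np.float64(228.5478527765125), np.float64(218.5760228875207))
0.065 (np.float64(242.12852008856325), np.float64(196.16485743354338)) (np.float64(228.1763933176636), np.float64(214.29693100524761))
0.08 (np.float64(241.9561974564333), np.float64(195.42948712348212)) (np.float64(227.79850333287416), np.float64(209.94376156028048))
0.1 (np.float64(241.71809031157812), np.float64(194.41338771288386)) (np.float64(227.28435499672426), np.float64(204.02094032341904))
0.11 (np.float64(241.59529219088174), np.float64(193.8893585068805)) (np.float64(227.02275208597328), np.float64(201.00736006558233))
[ 0.35496941 -0.17793956  0.24793295] [2.71918842e+00 1.57327810e+00 1.28386466e-04] [-5.94020282e-01 -4.57224207e-01  1.94096964e+00  4.48423429e-05
  1.65775213e+00 -7.22667683e-02]
```

Emit:
{"fn": "drive_tool", "kwargs": {
  "increments": [
    [[17,44,0],[0,0,0.88],1],
    [[17,44,0],[0,0,0.88],1],
    [[17,44,0],[0,0,0.88],1],
    [[17,44,0],[0,0,0.88],1],
    [[17,44,0],[0,0,0.88],1]
  ]
}}

```text
time: 1.6
tcp_pos: [0.4398, 0.0424, 0.2478]
eef_rot: [2.368, 2.064, -0.0]
wrist_force: [0.5, -0.3, 1.5]
width: 0.0854
finger_force: 0.0
```

Emit:
{"fn": "drive_tool", "kwargs": {
  "increments": [
    [[17,44,0],[0,0,0.88],1],
    [[17,44,0],[0,0,0.88],0.8],
    [[17,44,0],[0,0,0.88],0.6],
    [[17,44,0],[0,0,0.88],0.6],
    [[19,42,0],[0,0,0.88],0.6]
  ]
}}

```text
time: 2.1
tcp_pos: [0.5267, 0.2605, 0.2474]
eef_rot: [-1.93, -2.478, 0.001]
wrist_force: [0.3, -0.5, -0.2]
width: 0.0512
finger_force: 0.0
```

Emit:
{"fn": "drive_tool", "kwargs": {
  "increments": [
    [[0,0,-20],[0,0,0],0.6],
    [[0,0,-20],[0,0,0],0.6],
    [[0,0,-20],[0,0,0],0.6],
    [[0,0,-20],[0,0,0],0.6],
    [[0,0,0],[0,0,0],0.6]
  ]
}}

```text
time: 2.6
tcp_pos: [0.5243, 0.2574, 0.1638]
eef_rot: [-1.933, -2.472, 0.009]
wrist_force: [-0.5, -0.3, 0.8]
width: 0.0513
finger_force: 0.0
```

```bash
python3 - <<'E'
from m import *
st=r.sense();print(st["tcp_pos"],st["eef_rot"],st["joint_pos"],st["width"])
d=grab("side");e=grab("top")
I=np.zeros((480,780,3),np.uint8)
I[:,:380]=cv2.resize(d["pixels"][240:336,142:218],None,fx=5,fy=5,interpolation=2)
I[:,385:775]=cv2.resize(e["pixels"][150:246,100:178],None,fx=5,fy=5,interpolation=2)
cv2.imwrite("pics/ap.png",I)
W=pts(d)
Q=sel(W,.5,.55,.235,.285,.12,.136);print(len(Q),Q.mean(0))
E
```

```text
[0.52426994 0.25741752 0.16379374] [-1.93304979 -2.47188572  0.00948204] [ 3.68652945e-01  1.18859315e-01  1.58173720e+00 -7.61026449e-06
  1.44803113e+00  1.25212349e-01] 0.051332483632792705
64 [0.52606974 0.26100742 0.12870827]
```

View pics/ap.png

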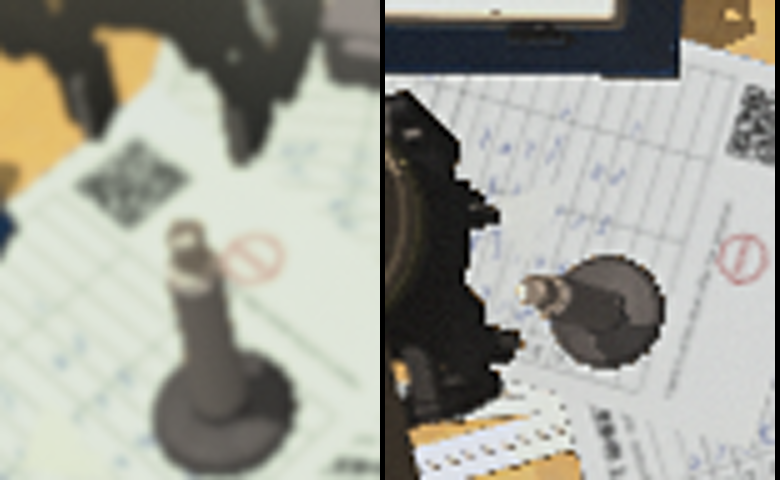

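The side crop shows two fingers with tips near (90,135) and (245,160), and the swab head at (187,235) below and between them. I'll check where the TCP projects.

```bash
python3 - <<'E'
from m import *
d=s
def c(p): u,v=proj(d,p); return round((u-142)*5),round((v-240)*5)
p=np.array([.5243,.2574,.1638]);y=np.array([.97,.242,0])
print(c(p),c(p+.026*y),c(p-.026*y),c(p+.026*y+[0,0,.008]),c(p-.026*y+[0,0,.008]),"head",c([.527,.2605,.133]))
# measured finger points from depth
W=pts(grab("side"))
for z in (.165,.175,.185,.195):
    Q=sel(W,.45,.6,.2,.33,z,z+.01)
    a=(Q[:,:2]-p[:2])@y[:2]; print(z,len(Q),[np.round(np.r_[Q[m].mean(0),a[m].min(),a[m].max()],3) for m in(a>0,a<0) if m.any()])
E
```

```text
(181, 179) (117, 168) (245, 190) (114, 154) (243, 177) head (181, 231)
0.165 0 []
0.175 0 []
0.185 5 [array([0.55 , 0.266, 0.194, 0.027, 0.028]), array([ 0.494,  0.257,  0.192, -0.029, -0.029])]
0.195 52 [array([0.552, 0.268, 0.201, 0.027, 0.042]), array([ 0.493,  0.257,  0.201, -0.037, -0.024])]
```

Emit:
{"fn": "drive_tool", "kwargs": {
  "increments": [
    [[2.5,3.2,-10],[0,0,0],0.5],
    [[0,0,-10],[0,0,0],0.5],
    [[0,0,-10],[0,0,0],0.5],
    [[0,0,-10],[0,0,0],0.5],
    [[0,0,-8],[0,0,0],0.5]
  ]
}}

```text
time: 3.25
tcp_pos: [0.5287, 0.2612, 0.1184]
eef_rot: [-1.935, -2.474, 0.002]
wrist_force: [-0.7, 0.4, 0.3]
width: 0.0427
finger_force: 0.0
```

```bash
python3 - <<'E'
from m import *
st=r.sense();print(st["tcp_pos"],st["eef_rot"],st["wrist_force"],st["width"])
d=grab("side")
W=pts(d);p=st["tcp_pos"];y=np.array([.97,.242]);q=np.array([-.242,.97])
Q=sel(W,.45,.6,.2,.33,.11,.175);Q=Q-p
A=np.c_[Q[:,:2]@y,Q[:,:2]@q,Q[:,2]]
for z in np.arange(-.005,.06,.005):
    m=abs(A[:,2]-z)<.0025;a=A[m];print(round(z,3),[(np.round(a[k].mean(0)[:2],4),k.sum(),round(a[k][:,0].min(),3),round(a[k][:,0].max(),3)) for k in (a[:,0]<-.012,abs(a[:,0])<.012,a[:,0]>.012) if k.any()])
cv2.imwrite("pics/g.png",cv2.resize(d["pixels"][240:336,142:218],None,fx=6,fy=6,interpolation=2))
E
```

```text
[0.52867645 0.26121698 0.11844326] [-1.93503788e+00 -2.47401844e+00  1.94453591e-03] [-0.74715979  0.42271038  0.34376454] 0.042745777260142025
-0.005 [(array([-0.0043,  0.0028]), np.int64(16), np.float64(-0.009), np.float64(0.004))]
0.0 [(array([-0.0023,  0.0031]), np.int64(9), np.float64(-0.009), np.float64(0.004))]
0.005 [(array([-0.0048,  0.0022]), np.int64(14), np.float64(-0.01), np.float64(0.005))]
0.01 [(array([-0.0033,  0.0012]), np.int64(22), np.float64(-0.009), np.float64(0.006))]
0.015 [(array([-0.0014, -0.001 ]), np.int64(26), np.float64(-0.008), np.float64(0.004))]
0.02 []
0.025 [(array([-0.028 ,  0.0073]), np.int64(1), np.float64(-0.028), np.float64(-0.028)), (array([ 0.0209, -0.0011]), np.int64(6), np.float64(0.02), np.float64(0.021))]
0.03 [(array([-0.0274,  0.0091]), np.int64(7), np.float64(-0.031), np.float64(-0.023)), (array([0.0234, 0.0042]), np.int64(16), np.float64(0.019), np.float64(0.033))]
0.035 [(array([-0.0295,  0.0065]), np.int64(17), np.float64(-0.035), np.float64(-0.022)), (array([0.0235, 0.0063]), np.int64(14), np.float64(0.02), np.float64(0.032))]
0.04 [(array([-0.0312,  0.0049]), np.int64(17), np.float64(-0.036), np.float64(-0.023)), (array([0.0236, 0.0035]), np.int64(20), np.float64(0.02), np.float64(0.033))]
0.045 [(array([-0.0291,  0.0084]), np.int64(15), np.float64(-0.035), np.float64(-0.022)), (array([0.0248, 0.0044]), np.int64(22), np.float64(0.02), np.float64(0.035))]
0.05 [(array([-0.0296,  0.0069]), np.int64(23), np.float64(-0.036), np.float64(-0.022)), (array([0.0233, 0.0041]), np.int64(15), np.float64(0.02), np.float64(0.033))]
0.055 [(array([-0.0289,  0.0077]), np.int64(7), np.float64(-0.033), np.float64(-0.023)), (array([0.0234, 0.0051]), np.int64(16), np.float64(0.02), np.float64(0.032))]
```

View pics/g.png

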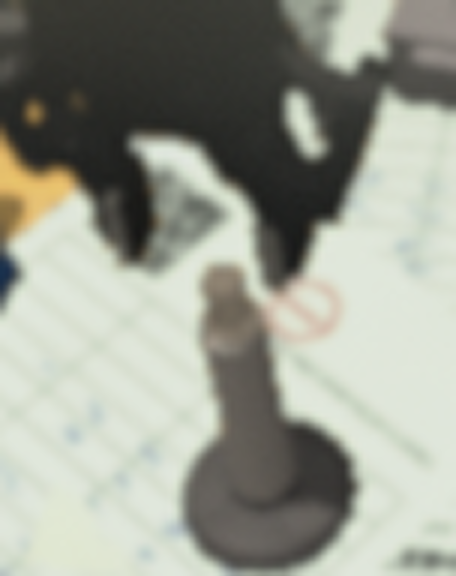

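The side crop shows the swab head at (225,285), centred between the finger tips at (135,255) and (285,280). The tips are still about 2 cm above TCP height, so I'll narrow the fingers and re-measure.

Emit:
{"fn": "drive_tool", "kwargs": {
  "increments": [
    [[0.4,-1,0],[0,0,0],0.32],
    [[0,0,0],[0,0,0],0.32],
    [[0,0,0],[0,0,0],0.32],
    [[0,0,0],[0,0,0],0.32],
    [[0,0,0],[0,0,0],0.32]
  ]
}}

```text
time: 3.8
tcp_pos: [0.5299, 0.2606, 0.1205]
eef_rot: [1.935, 2.474, 0.001]
wrist_force: [-0.5, 0.4, -0.5]
width: 0.0274
finger_force: 0.0
```

```bash
cat > fz.py <<'E'
from m import *
st=r.sense();print(st["tcp_pos"],st["wrist_force"],st["width"],st["finger_force"])
p=st["tcp_pos"];y=np.array([.97,.242]);q=np.array([-.242,.97])
d=grab("side");W=pts(d)
Q=sel(W,.45,.6,.2,.33,.09,.175);Q=Q-p
A=np.c_[Q[:,:2]@y,Q[:,:2]@q,Q[:,2]]
for z in np.arange(-.01,.045,.004):
    m=abs(A[:,2]-z)<.002;a=A[m];print(round(z,3),m.sum(),np.round(np.sort(a[:,0])*1000).astype(int))
E
python3 fz.py
```

```text
[0.52989479 0.26061122 0.12045625] [-0.4728491   0.43737812 -0.45312401] 0.027400322865748086 0.0
-0.01 20 [-12 -11 -10 -10 -10  -9  -7  -7  -6  -5  -5  -4  -4  -3  -2  -1  -1   1
   3   6]
-0.006 11 [-11 -10  -9  -9  -5  -4  -4  -3   0   3   3]
-0.002 11 [-10 -10  -9  -9  -8  -8  -7  -4  -3  -1   2]
0.002 12 [-10  -9  -9  -8  -7  -7  -5  -4  -3  -1  -1   1]
0.006 9 [-9 -8 -8 -6 -4 -2  0  3  4]
0.01 25 [-10  -9  -7  -7  -6  -5  -5  -4  -4  -4  -4  -3  -3  -2  -1  -1   0   0
   0   1   2   2   3   4   4]
0.014 10 [-8 -6 -4 -3 -3 -3 -2  0  1  3]
0.018 0 []
0.022 2 [-21  14]
0.026 14 [-21 -16 -13  12  13  13  13  14  14  14  15  15  18  24]
0.03 22 [-26 -25 -24 -21 -20 -19 -19 -16 -15 -14  12  13  13  13  13  13  13  13
  15  16  18  26]
0.034 22 [-27 -27 -26 -24 -22 -22 -20 -20 -19 -17  12  13  13  13  13  13  14  15
  18  19  23  23]
0.038 30 [-28 -28 -28 -27 -26 -25 -24 -23 -21 -19 -18 -17 -16  12  13  13  13  13
  13  13  14  14  15  16  18  18  24  25  26  26]
0.042 27 [-28 -28 -28 -27 -27 -27 -23 -21 -21 -21 -21 -20 -16 -14  12  13  13  13
  13  13  13  14  15  16  18  23  25]
```

```bash
python3 - <<'E'
from m import *
p=np.array([.5287,.2612,.1184])
for h in(0,.01,.02,.03):
  for a in(-.022,-.030,.022,.03):
    u,v=proj(s,p+[.97*a,.242*a,h]);print(h,a,round((u-142)*6),round((v-240)*6))
E
```

```text
0 -0.022 281 315
0 -0.03 304 319
0 0.022 155 292
0 0.03 132 288
0.01 -0.022 277 297
0.01 -0.03 301 301
0.01 0.022 150 274
0.01 0.03 127 270
0.02 -0.022 274 278
0.02 -0.03 297 283
0.02 0.022 146 255
0.02 0.03 123 251
0.03 -0.022 270 259
0.03 -0.03 294 264
0.03 0.022 141 236
0.03 0.03 118 232
```

Emit:
{"fn": "drive_tool", "kwargs": {
  "increments": [
    [[-2.6,-0.7,0],[0,0,0],0.4],
    [[0,0,-3],[0,0,0],0.4],
    [[0,0,-3],[0,0,0],0.4],
    [[0,0,-4],[0,0,0],0.4],
    [[0,0,0],[0,0,0],0.4]
  ]
}}

```text
time: 4.35
tcp_pos: [0.5265, 0.2596, 0.1089]
eef_rot: [-1.935, -2.474, 0.002]
wrist_force: [0.2, 0.1, -0.2]
width: 0.0342
finger_force: 0.0
```

```bash
python3 fz.py
```

```text
[0.52645146 0.25956829 0.10892178] [ 0.22280481  0.10196949 -0.20965866] 0.03424600507774051 0.0
-0.01 15 [-11 -10  -9  -9  -8  -7  -6  -5  -5  -1   2   2   5   7  10]
-0.006 17 [-10  -9  -9  -9  -8  -7  -5  -4  -4  -2   0   0   2   4   7   7  10]
-0.002 32 [-10 -10 -10  -9  -8  -8  -7  -7  -6  -5  -5  -5  -4  -4  -3  -3  -2  -1
   0   2   2   3   3   4   4   6   7   9   9  11  11  12]
0.002 19 [-10  -8  -8  -8  -7  -6  -6  -5  -5  -4  -4  -4  -2  -1   0   0   3   5
   7]
0.006 9 [-6 -5 -4 -4 -3 -2  0  1  6]
0.01 9 [-7 -6 -6 -6 -3 -1  0  3  6]
0.014 10 [-5 -5 -4 -3 -2 -2  1  3  3  5]
0.018 11 [-7 -6 -5 -5 -4 -4 -2  0  2  7  7]
0.022 36 [-5 -5 -5 -5 -4 -4 -3 -3 -3 -2 -2 -1 -1 -1  0  0  0  0  1  1  2  2  2  3
  3  3  4  4  6  7  7  8 16 17 17 17]
0.026 19 [-24 -24 -23  -4  -3  -1   1   2   3   4   4   6  16  16  16  17  18  18
  18]
0.03 18 [-28 -26 -23 -22 -22 -20 -17  16  16  17  17  17  17  17  17  18  19  22]
0.034 24 [-31 -30 -28 -26 -24 -23 -22 -21 -20 -19  16  16  17  17  18  18  19  20
  21  22  26  26  28  28]
0.038 32 [-31 -31 -31 -31 -31 -29 -29 -29 -27 -26 -25 -24 -24 -23 -20 -19 -18  16
  16  16  16  16  17  17  17  18  20  22  23  27  30  30]
0.042 27 [-31 -31 -31 -31 -31 -28 -27 -26 -26 -24 -24 -23 -21  15  16  16  16  17
  17  17  17  17  17  21  24  28  29]
```

Emit:
{"fn": "drive_tool", "kwargs": {
  "increments": [
    [[0,0,-4],[0,0,0],0.4],
    [[0,0,-4],[0,0,0],0.4],
    [[0,0,-3],[0,0,0],0.3],
    [[0,0,0],[0,0,0],0.3],
    [[0,0,0],[0,0,0],0.3]
  ]
}}

```text
time: 4.9
tcp_pos: [0.527, 0.2597, 0.0989]
eef_rot: [-1.935, -2.475, 0.0]
wrist_force: [1.1, -0.2, 0.3]
width: 0.0254
finger_force: 0.0
```

```bash
python3 fz.py; python3 - <<'E'
from m import *
d=grab("side");cv2.imwrite("pics/g2.png",cv2.resize(d["pixels"][240:336,142:218],None,fx=6,fy=6,interpolation=2))
E
```

```text
[0.52695663 0.25974859 0.09885169] [ 1.12809562 -0.15022378  0.31525864] 0.025431872958656173 0.0
-0.01 3 [-2  1  8]
-0.006 14 [-11 -11 -10 -10  -9  -9  -7  -7  -6  -5  -4  -1   1   2]
-0.002 14 [-11 -10 -10  -9  -9  -5  -2  -2   0   2   4   5   7  10]
0.002 13 [-11 -10 -10  -8  -6  -4  -2   0   2   5   6   6   9]
0.006 19 [-10 -10 -10 -10  -8  -8  -7  -6  -6  -5  -5  -3  -1   0   1   1   6  10
  11]
0.01 25 [-9 -8 -7 -7 -6 -6 -4 -4 -4 -4 -3 -3 -1 -1  0  1  2  3  3  3  6  6  7  8
 11]
0.014 10 [-8 -6 -6 -3 -1 -1  2  4  4 10]
0.018 7 [-7 -5 -4 -1  0  3  5]
0.022 15 [-19  -7  -6  -6  -4  -4  -4   0   0   3   4   4  13  13  13]
0.026 26 [-23 -20 -18 -16 -14  -7  -6  -5  -4  -4  -3  -2  -2   0   0   2   4   7
  12  12  13  13  13  15  17  18]
0.03 29 [-26 -22 -21 -19 -19 -17 -14  -6  -6  -6  -4  -4  -1   1   2   4   4  12
  12  12  12  13  13  13  13  14  16  19  22]
0.034 51 [-26 -25 -25 -24 -23 -22 -20 -19 -18 -15 -13  -5  -4  -4  -4  -4  -3  -3
  -2  -1   0   0   0   1   1   1   2   3   3   4   4   5   5   6   6   6
   7  11  11  12  13  13  13  13  13  15  18  18  22  23  25]
0.038 31 [-27 -27 -26 -25 -23 -21 -20 -20 -19 -18 -17 -16  -4  -3  -2   0   1  12
  12  12  12  13  13  13  13  15  15  17  23  23  25]
0.042 23 [-27 -27 -27 -27 -26 -25 -25 -21 -20 -18 -14 -14  12  12  13  13  13  13
  13  16  18  22  25]
```

View pics/g2.png

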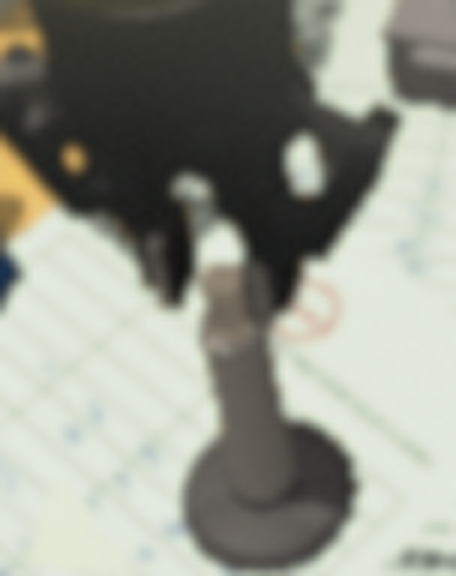

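The side crop shows the fingers straddling the head. Their tips are at about row 300, and the flange is at about row 345. I'll go 4 mm lower and close.

Emit:
{"fn": "drive_tool", "kwargs": {
  "increments": [
    [[0,0,-4],[0,0,0],0.3],
    [[0,0,0],[0,0,0],0.2],
    [[0,0,0],[0,0,0],0],
    [[0,0,0],[0,0,0],0],
    [[0,0,0],[0,0,0],0]
  ]
}}

```text
time: 5.5
tcp_pos: [0.5271, 0.2598, 0.0951]
eef_rot: [1.935, 2.475, 0.0]
wrist_force: [-1.3, 0.2, -0.3]
width: 0.0117
finger_force: 58.5
```

Emit:
{"fn": "drive_tool", "kwargs": {
  "increments": [
    [[0,0,10],[0,0,0],0],
    [[0,0,15],[0,0,0],0],
    [[0,0,15],[0,0,0],0],
    [[0,0,15],[0,0,0],0],
    [[0,0,15],[0,0,0],0]
  ]
}}

```text
time: 6.0
tcp_pos: [0.5275, 0.26, 0.1673]
eef_rot: [1.935, 2.474, 0.002]
wrist_force: [-0.5, -0.7, -0.0]
width: 0.0116
finger_force: 58.6
```

Emit:
{"fn": "drive_tool", "kwargs": {
  "increments": [
    [[0,0,20],[0,0,0],0],
    [[0,0,20],[0,0,0],0],
    [[0,0,20],[0,0,0],0],
    [[0,0,10],[0,0,0],0],
    [[0,0,0],[0,0,0],0]
  ]
}}

```text
time: 6.5
tcp_pos: [0.5281, 0.2602, 0.2376]
eef_rot: [1.934, 2.473, 0.005]
wrist_force: [-0.0, 1.3, -0.8]
width: 0.0119
finger_force: 58.6
```

```bash
python3 - <<'E'
from m import *
st=r.sense();print(st["tcp_pos"],st["eef_rot"],st["wrist_force"],st["width"],st["finger_force"])
d=grab("side");e=grab("top")
I=np.zeros((480,780,3),np.uint8)
I[:,:380]=cv2.resize(d["pixels"][220:316,142:218],None,fx=5,fy=5,interpolation=2)
I[:,385:775]=cv2.resize(e["pixels"][150:246,100:178],None,fx=5,fy=5,interpolation=2)
cv2.imwrite("pics/lift.png",I)
W=pts(d);p=st["tcp_pos"]
Q=sel(W,p[0]-.03,p[0]+.03,p[1]-.03,p[1]+.03,.06,.25)
for z in np.arange(.08,.25,.006):
    m=abs(Q[:,2]-z)<.003
    if m.any(): print(round(z,3),m.sum(),np.round((Q[m]-p).mean(0)*1000,1),np.round(np.ptp(Q[m],axis=0)*1000))
E
```

```text
[0.52810811 0.26020948 0.23764255] [1.93413593 2.47304647 0.00535587] [-0.00274944  1.25620559 -0.80808482] 0.011942918287630479 58.62171292304993
0.08 19 [  -6.7    4.6 -157.1] [17. 18.  6.]
0.086 25 [  -4.1    2.7 -151.3] [20. 21.  5.]
0.092 32 [  -2.1    1.5 -145.3] [21. 21.  6.]
0.098 34 [  -2.1    0.5 -139.4] [21. 22.  5.]
0.104 51 [  -1.3    0.4 -133.2] [23. 24.  6.]
0.11 25 [  -1.3   -1.  -129.8] [21. 22.  2.]
0.158 1 [ -1.8  -1.1 -76.8] [0. 0. 0.]
0.164 5 [ -1.8   0.1 -73.6] [2. 5. 5.]
0.17 5 [ -0.4   2.  -69.7] [5. 5. 3.]
0.176 10 [ -0.7   0.9 -62.3] [5. 4. 6.]
0.182 3 [ -0.8   0.2 -55.5] [2. 1. 3.]
0.188 5 [ -0.6   0.1 -50. ] [2. 3. 4.]
0.194 4 [ -0.5   0.8 -43.5] [4. 3. 4.]
0.2 5 [ -1.3  -0.  -37.3] [1. 3. 5.]
0.206 4 [ -0.2   0.7 -32.1] [3. 1. 5.]
0.212 4 [ -1.1   0.6 -25.9] [2. 2. 4.]
0.218 7 [ -1.    0.4 -19. ] [3. 2. 5.]
0.224 4 [ -0.3  -0.4 -13.2] [1. 3. 4.]
0.23 5 [-0.6  0.  -6.6] [5. 2. 3.]
0.236 3 [-1.2  1.  -3.3] [3. 1. 2.]
0.242 5 [-2.4  2.7  5.5] [9. 7. 3.]
0.248 6 [-4.6  2.9  9.3] [7. 9. 5.]
```

View pics/lift.png

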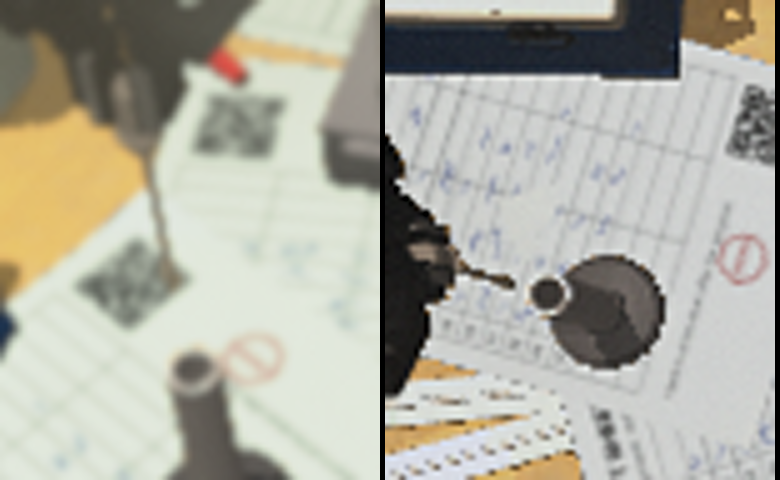

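The swab is out and hanging straight in the fingers (side crop shaft (145,150) to tip (172,280)), with the stand bore empty. Carrying it over the open vial.

Emit:
{"fn": "drive_tool", "kwargs": {
  "increments": [
    [[3,-16,4],[0,0,0],0],
    [[6,-34,4],[0,0,0],0],
    [[6,-36,4],[0,0,0],0],
    [[6,-38,0],[0,0,0],0],
    [[6,-38,0],[0,0,0],0]
  ]
}}

```text
time: 7.1
tcp_pos: [0.5536, 0.0955, 0.2461]
eef_rot: [-1.935, -2.474, 0.002]
wrist_force: [1.2, -1.5, 0.2]
width: 0.0112
finger_force: 58.6
```

Emit:
{"fn": "drive_tool", "kwargs": {
  "increments": [
    [[6,-38,0],[0,0,0],0],
    [[6,-36,0],[0,0,0],0],
    [[4,-25,0],[0,0,0],0],
    [[2,-10,0],[0,0,0],0],
    [[0,0,0],[0,0,0],0]
  ]
}}

```text
time: 7.6
tcp_pos: [0.5716, -0.0129, 0.2461]
eef_rot: [-1.938, -2.471, 0.002]
wrist_force: [-0.6, 1.0, 0.1]
width: 0.0114
finger_force: 58.6
```

Emit:
{"fn": "drive_tool", "kwargs": {
  "increments": [
    [[0,0,0],[0,0,0],0],
    [[0,0,0],[0,0,0],0],
    [[0,0,0],[0,0,0],0],
    [[0,0,0],[0,0,0],0],
    [[0,0,0],[0,0,0],0]
  ]
}}

```text
time: 8.1
tcp_pos: [0.572, -0.0106, 0.2471]
eef_rot: [1.934, 2.475, 0.0]
wrist_force: [-0.4, -0.1, 0.1]
width: 0.012
finger_force: 58.6
```

```bash
cat > al.py <<'E'
from m import *
st=r.sense();print(st["tcp_pos"],st["eef_rot"],st["wrist_force"],st["width"],st["finger_force"])
d=grab("side");e=grab("top");p=st["tcp_pos"]
for n,im in(("side",d),("top",e)):
    W=pts(im)
    Q=sel(W,p[0]-.02,p[0]+.02,p[1]-.02,p[1]+.02,.13,p[2]-.005);print(n,"shaft",len(Q),np.round(np.median(Q-p,axis=0)*1000,1),Q[:,2].min() if len(Q) else 0)
    Q=sel(W,.55,.6,-.035,.015,.06,.104)
    Q=Q[abs(Q[:,2]-.08)<.025]
    print("vial",len(Q),Q.mean(0),np.ptp(Q,axis=0))
    Q=sel(W,.55,.6,-.035,.015,.104,.118);print("rim",len(Q),Q.mean(0),Q.min(0),Q.max(0),(Q.min(0)+Q.max(0))/2)
    u,v=proj(im,[.573,-.0113,.09]);u,v=int(u),int(v)
    cv2.imwrite(f"pics/al_{n}.png",cv2.resize(im["pixels"][v-36:v+30,u-32:u+32],None,fx=6,fy=6,interpolation=2)); print("crop origin",u-32,v-36)
    for z in(.11,): print("rim px",proj(im,[.573,-.0113,z]))
a=cv2.imread("pics/al_side.png");b=cv2.imread("pics/al_top.png");cv2.imwrite("pics/al.png",np.hstack([a,b]))
E
python3 al.py
```

```text
[ 0.5720273  -0.01062144  0.24707461] [1.93417244e+00 2.47548307e+00 7.85622260e-05] [-0.35403555 -0.11004397  0.07040483] 0.012013600215489967 58.623241782188416
side shaft 45 [ -0.6   1.3 -43. ] 0.17000719909058082
vial 120 [ 0.57059965 -0.00858142  0.08418255] [0.02106872 0.02308847 0.04375503]
rim 33 [ 0.57158731 -0.01117226  0.10754578] [ 0.56257138 -0.02211807  0.10412369] [ 0.5824097  -0.00225848  0.11167787] [ 0.57249054 -0.01218827  0.10790078]
crop origin 195 170
rim px (np.float64(227.02275208597328), np.float64(201.00736006558233))
top shaft 0 [nan nan nan] 0
  return _methods._mean(a, axis=axis, dtype=dtype,
  ret = um.true_divide(
al.py:9: RuntimeWarning: Mean of empty slice.
  print("vial",len(Q),Q.mean(0),np.ptp(Q,axis=0))
Traceback (most recent call last):
  File "al.py", line 9, in <module>
    print("vial",len(Q),Q.mean(0),np.ptp(Q,axis=0))
                                  ~~~~~~^^^^^^^^^^
ValueError: zero-size array to reduction operation maximum which has no identity
```

```bash
python3 - <<'E'
from m import *
for nm,d,W in(("side",s,Ws),("top",t,Wt)):
    M=(W[...,2]>.098)&(W[...,2]<.116)&(abs(W[...,0]-.573)<.016)&(abs(W[...,1]+.0113)<.016)
    v,u=np.nonzero(M); pts_=np.c_[u,v].astype(np.float32)
    (c,ax,a)=cv2.fitEllipse(cv2.convexHull(pts_)) ; print(nm,len(u),"ellipse",c,ax,a,"bbox mid",(u.min()+u.max())/2,(v.min()+v.max())/2,np.ptp(u),np.ptp(v))
    print(" ->",ray(d,*c,.108 if nm=="side" else .109), ray(d,(u.min()+u.max())/2,(v.min()+v.max())/2,.108))
    if nm=="side":
        M=(W[...,2]>.055)&(W[...,2]<.1)&(abs(W[...,0]-.573)<.018)&(abs(W[...,1]+.0113)<.018)
        for vv in range(203,219,2):
            uu=np.nonzero(M[vv])[0]; z=np.interp(vv,[201,218.6],[.11,.05]); print(vv,uu.min(),uu.max(),uu.mean()-proj(d,[.573,-.0113,z])[0])
    # colour profile of the top/side near vial
    g=cv2.cvtColor(d["pixels"],cv2.COLOR_BGR2GRAY); print(g[185:206,230:256] if nm=="top" else g[196:222,218:238])
# known-heads check with same method: silhouettes of heads
    for (x,y) in((.558,.0468),(.587,-.0695),(.527,.2600)):
        M=(W[...,2]>.128)&(W[...,2]<.142)&(abs(W[...,0]-x)<.014)&(abs(W[...,1]-y)<.014);v,u=np.nonzero(M);print("head",ray(d,u.mean(),v.mean(),.1335))
E
```

```text
side 56 ellipse (227.4521026611328, 202.31985473632812) (8.27126407623291, 8.563396453857422) 1.615031361579895 bbox mid 227.5 202.0 7 8
 -> [ 0.57098434 -0.00956496  0.108     ] [ 0.5714247  -0.01057556  0.108     ]Traceback (most recent call last):
  File "<stdin>", line 10, in <module>
    return umr_minimum(a, axis, None, out, keepdims, initial, where)
ValueError: zero-size array to reduction operation minimum which has no identity
```

Emit:
{"fn": "drive_tool", "kwargs": {
  "increments": [
    [[0.7,-0.9,0],[0,0,0],0],
    [[0,0,-15],[0,0,0],0],
    [[0,0,-15],[0,0,0],0],
    [[0,0,-15],[0,0,0],0],
    [[0,0,0],[0,0,0],0]
  ]
}}

```text
time: 8.7
tcp_pos: [0.5704, -0.0119, 0.1976]
eef_rot: [-1.932, -2.47, 0.005]
wrist_force: [0.1, -0.1, -0.1]
width: 0.0113
finger_force: 58.6
```

```bash
python3 - <<'E'
from m import *
st=r.sense();p=st["tcp_pos"];print(p,st["wrist_force"])
d=grab("side");W=pts(d)
# shaft: per row centroid of depth pixels nearer than vial, at heights > .118
M=(W[...,2]>.125)&(W[...,2]<p[2]-.01)&(abs(W[...,0]-p[0])<.015)&(abs(W[...,1]-p[1])<.015)
v,u=np.nonzero(M);k=np.polyfit(v,u,1);print("shaft px",len(u),k,v.min(),v.max())
M2=(W[...,2]>.05)&(W[...,2]<.112)&(abs(W[...,0]-.573)<.02)&(abs(W[...,1]+.0113)<.02)
for row in range(198,222,2):
    uu=np.nonzero(M2[row])[0]
    if len(uu): print(row,uu.min(),uu.max(),round((uu.min()+uu.max())/2,1),round(uu.mean(),1),"shaft line",round(np.polyval(k,row),1))
for z in(.11,.08,.06):print(z,proj(d,[p[0],p[1],z]))
Q=W[M];print(np.median(Q-p,axis=0)*1000)
g=cv2.cvtColor(d["pixels"],cv2.COLOR_BGR2GRAY); print(g[194:222,217:240])
cv2.imwrite("pics/al.png",np.hstack([cv2.resize(d["pixels"][170:230,195:260],None,fx=6,fy=6,interpolation=2),cv2.resize(t["pixels"][165:225,210:275],None,fx=6,fy=6,interpolation=2)]))
E
```

```text
[ 0.5704435  -0.01190171  0.19756864] [ 0.11931036 -0.14121401 -0.05850449]
shaft px 38 [7.44785572e-02 2.13107502e+02] 177 197
200 224 231 227.5 227.5 shaft line 228.0
202 224 231 227.5 227.5 shaft line 228.2
204 224 231 227.5 227.5 shaft line 228.3
206 224 231 227.5 227.5 shaft line 228.5
208 224 231 227.5 227.5 shaft line 228.6
210 224 232 228.0 228.0 shaft line 228.7
212 225 232 228.5 228.5 shaft line 228.9
214 225 232 228.5 228.5 shaft line 229.0
216 225 232 228.5 228.5 shaft line 229.2
218 225 233 229.0 229.0 shaft line 229.3
220 226 231 228.5 228.8 shaft line 229.5
0.11 (np.float64(228.07974843893504), np.float64(201.1709998780395))
0.08 (np.float64(228.83752160984974), np.float64(210.10834422825934))
0.06 (np.float64(229.32828822373665), np.float64(215.89655419959416))
[ -1.10992544   0.7894772  -41.51477199]
[[213 214 217 220 218 210 203 199 194 180 164 150 150 154 147 135 131 129
  131 131 132 140 157]
 [208 217 220 219 214 208 207 203 187 168 152 141 138 143 140 133 130 130
  130 131 130 133 140]
 [203 216 222 220 212 210 213 208 184 161 145 137 137 141 140 133 130 129
  1
[... 1745 characters left out ...]
145 142 131 114 103]
 [169 137 126 125 122 120 123 130 132 126 124 122 123 122 117 110 116 132
  140 137 123 107 101]
 [165 136 125 123 121 120 124 130 131 125 122 123 122 122 115 105 106 120
  129 126 114 103 101]
 [164 139 128 125 122 122 128 133 129 123 121 121 121 121 115 102  96 103
  110 110 106 102 100]
 [169 152 142 137 132 130 134 136 129 120 120 121 121 122 118 105  93  97
  102 103 102 102 101]
 [170 168 167 159 153 144 139 134 124 120 119 121 122 122 119 109  99  98
  101 102 102 102 102]
 [161 169 175 170 163 150 137 128 119 117 119 121 122 123 122 114 104 101
  102 104 104 106 109]
 [146 150 155 153 149 141 133 125 120 118 120 123 123 123 124 118 112 108
  108 108 111 118 125]]
```

Emit:
{"fn": "drive_tool", "kwargs": {
  "increments": [
    [[0,0,0],[0,0,0],0],
    [[0,0,0],[0,0,0],0],
    [[0,0,0],[0,0,0],0],
    [[0,0,0],[0,0,0],0],
    [[0,0,0],[0,0,0],0]
  ]
}}

```text
time: 9.25
tcp_pos: [0.5729, -0.0121, 0.2024]
eef_rot: [1.935, 2.474, 0.001]
wrist_force: [0.1, -0.3, -0.2]
width: 0.012
finger_force: 58.6
```

Emit:
{"fn": "drive_tool", "kwargs": {
  "increments": [
    [[-0.7,0.7,-6],[0,0,0],0],
    [[0,0,-8],[0,0,0],0],
    [[0,0,-8],[0,0,0],0],
    [[0,0,-8],[0,0,0],0],
    [[0,0,-8],[0,0,0],0]
  ]
}}

```text
time: 9.75
tcp_pos: [0.5717, -0.0114, 0.1628]
eef_rot: [-1.935, -2.474, 0.001]
wrist_force: [-0.5, -1.0, -0.6]
width: 0.0114
finger_force: 58.6
```

Emit:
{"fn": "drive_tool", "kwargs": {
  "increments": [
    [[0,0,-6],[0,0,0],0],
    [[0,0,-6],[0,0,0],0],
    [[0,0,-6],[0,0,0],0],
    [[0,0,-6],[0,0,0],0],
    [[0,0,0],[0,0,0],0]
  ]
}}

```text
time: 10.25
tcp_pos: [0.5714, -0.0114, 0.1388]
eef_rot: [-1.935, -2.474, 0.001]
wrist_force: [-0.8, -0.2, 0.1]
width: 0.0117
finger_force: 58.6
```

```bash
python3 - <<'E'
from m import *
st=r.sense();p=st["tcp_pos"];print(p,st["wrist_force"])
d=grab("side");W=pts(d)
M2=(W[...,2]>.05)&(W[...,2]<.112)&(abs(W[...,0]-.573)<.02)&(abs(W[...,1]+.0113)<.02)
print([(row,(lambda u:(u.min()+u.max())/2)(np.nonzero(M2[row])[0])) for row in range(202,220,2)])
for z in(.11,.08,.06):print(z,proj(d,[p[0],p[1],z]))
E
```

```text
[ 0.571394   -0.01135181  0.13884168] [-0.78872063 -0.16242771  0.05106341]
[(202, np.float64(227.5)), (204, np.float64(227.5)), (206, np.float64(227.5)), (208, np.float64(227.5)), (210, np.float64(228.0)), (212, np.float64(228.5)), (214, np.float64(228.5)), (216, np.float64(228.5)), (218, np.float64(229.0))]
0.11 (np.float64(227.61935591472297), np.float64(201.19534339848926))
0.08 (np.float64(228.38512106861702), np.float64(210.13248232037748))
0.06 (np.float64(228.8810632872976), np.float64(215.92055518193186))
```

Emit:
{"fn": "drive_tool", "kwargs": {
  "increments": [
    [[0,0,-6],[0,0,0],0],
    [[0,0,-6],[0,0,0],0],
    [[0,0,-5],[0,0,0],0],
    [[0,0,-4],[0,0,0],0],
    [[0,0,-3],[0,0,0],0]
  ]
}}

```text
time: 10.8
tcp_pos: [0.5718, -0.0114, 0.1154]
eef_rot: [-1.935, -2.474, 0.0]
wrist_force: [0.9, -0.8, 0.6]
width: 0.0114
finger_force: 58.6
```

Emit:
{"fn": "drive_tool", "kwargs": {
  "increments": [
    [[0,0,-3],[0,0,0],0],
    [[0,0,-3],[0,0,0],0],
    [[0,0,-3],[0,0,0],0],
    [[0,0,-2],[0,0,0],0],
    [[0,0,-2],[0,0,0],0]
  ]
}}

```text
time: 11.3
tcp_pos: [0.5721, -0.0114, 0.1029]
eef_rot: [1.935, 2.475, 0.0]
wrist_force: [0.4, 0.9, 0.2]
width: 0.0115
finger_force: 58.6
```

No contact force, so the plug is entering freely. Continuing slowly until the flange seats.

Emit:
{"fn": "drive_tool", "kwargs": {
  "increments": [
    [[0,0,-1.5],[0,0,0],0],
    [[0,0,-1.5],[0,0,0],0],
    [[0,0,-1],[0,0,0],0],
    [[0,0,-1],[0,0,0],0],
    [[0,0,0],[0,0,0],0]
  ]
}}

```text
time: 11.8
tcp_pos: [0.572, -0.0114, 0.0979]
eef_rot: [-1.935, -2.475, 0.0]
wrist_force: [-0.6, -0.2, -0.1]
width: 0.0118
finger_force: 58.6
```

Emit:
{"fn": "drive_tool", "kwargs": {
  "increments": [
    [[0,0,-0.5],[0,0,0],0],
    [[0,0,-0.5],[0,0,0],0],
    [[0,0,-0.5],[0,0,0],0],
    [[0,0,0],[0,0,0],0],
    [[0,0,0],[0,0,0],0]
  ]
}}

```text
time: 12.3
tcp_pos: [0.5722, -0.0114, 0.0966]
eef_rot: [1.935, 2.474, 0.0]
wrist_force: [-0.8, 0.2, 1.4]
width: 0.0118
finger_force: 58.8
```

Emit:
{"fn": "drive_tool", "kwargs": {
  "increments": [
    [[0,0,-0.6],[0,0,0],0],
    [[0,0,-0.6],[0,0,0],0],
    [[0,0,0],[0,0,0],0],
    [[0,0,0],[0,0,0],0],
    [[0,0,0],[0,0,0],0]
  ]
}}

```text
time: 12.8
tcp_pos: [0.573, -0.0116, 0.0966]
eef_rot: [1.934, 2.473, 0.002]
wrist_force: [-0.2, 0.9, 7.0]
width: 0.012
finger_force: 59.5
```

The force rose to 7 N with no further travel, so the flange is seated. I'll release, check, then go down for the vial body.

Emit:
{"fn": "drive_tool", "kwargs": {
  "increments": [
    [[0,0,0.5],[0,0,0],0.5],
    [[0,0,0],[0,0,0],0.5],
    [[0,0,0],[0,0,0],0.5],
    [[0,0,0],[0,0,0],0.5],
    [[0,0,0],[0,0,0],0.5]
  ]
}}

```text
time: 13.3
tcp_pos: [0.5718, -0.0114, 0.0955]
eef_rot: [-1.935, -2.474, 0.0]
wrist_force: [0.8, 0.1, -0.4]
width: 0.0426
finger_force: 0.0
```

```bash
cat > fv.py <<'E'
from m import *
st=r.sense();print(st["tcp_pos"],st["eef_rot"],st["wrist_force"],st["width"],st["finger_force"])
p=st["tcp_pos"];y=np.array([.97,.242]);q=np.array([-.242,.97])
d=grab("side");W=pts(d)
Q=sel(W,p[0]-.05,p[0]+.05,p[1]-.03,p[1]+.03,.06,.20)
A=np.c_[(Q-p)[:,:2]@y,(Q-p)[:,:2]@q,Q[:,2]]; A=A[(abs(A[:,1])<.016)]
for z in np.arange(.07,.185,.005):
    m=abs(A[:,2]-z)<.0025;a=A[m];print(round(z,3),m.sum(),np.round(np.sort(a[:,0])*1000).astype(int))
E
python3 fv.py
```

```text
[ 0.57183624 -0.01137728  0.09551784] [-1.93515261e+00 -2.47427789e+00  3.75067566e-04] [ 0.82536602  0.06892272 -0.40981052] 0.04255047622072229 0.0
0.07 10 [-8 -7 -5 -2 -1  0  1  4  4  7]
0.075 13 [-10  -9  -8  -8  -7  -6  -5  -3  -3  -1   1   4   7]
0.08 16 [-9 -9 -8 -7 -6 -6 -4 -2  1  1  3  4  6  7 10 11]
0.085 10 [-8 -8 -6 -5 -4 -4 -1  0  6 11]
0.09 12 [-9 -7 -6 -4 -2 -2  0  1  3  3  4  5]
0.095 12 [-7 -6 -5 -4 -3 -2  0  0  5  5  8  9]
0.1 12 [-9 -8 -7 -6 -4 -2  0  2  3  3  5  5]
0.105 11 [-8 -7 -5 -4 -4  0  2  5  7  7  7]
0.11 18 [-9 -8 -7 -7 -6 -5 -3 -3 -3 -2 -1  0  1  3  5  5  8  8]
0.115 12 [-9 -7 -7 -6 -5 -5 -2 -1  2  4  5  8]
0.12 15 [-28  -6  -6  -6  -3  -3  -2   2   2   4   7  22  22  22  28]
0.125 28 [-28 -27 -25 -24 -23 -22  -7  -7  -6  -6  -4  -3  -2  -1   0   4   6   7
   7  21  21  21  22  22  24  30  31  32]
0.13 32 [-34 -34 -33 -31 -28 -28 -27 -22  -7  -6  -6  -6  -4  -1  -1   1   1   3
   3   3   8  20  20  21  21  22  22  22  23  24  27  32]
0.135 45 [-35 -35 -34 -34 -32 -31 -29 -29 -28 -26 -25 -24  -6  -5  -5  -4  -3  -3
  -2  -1  -1   0   0   1   2   3   3   4
[... 769 characters left out ...]
40 -38 -36 -35 -35 -35 -34 -34 -33 -33 -33 -33 -33
 -32 -32 -32 -30 -29 -29 -27 -27 -27 -25 -25 -23 -22  22  22  23  23  25
  26  27  28  29  30  32  35  36  36  39  40  40  41  41  42  44  44  46
  48  49  51  54]
0.175 81 [-48 -47 -46 -46 -44 -44 -42 -42 -40 -40 -40 -38 -38 -38 -37 -36 -36 -33
 -32 -32 -32 -32 -32 -31 -31 -31 -31 -30 -30 -30 -28 -28 -28 -27 -26 -25
 -23 -22 -21  20  22  25  26  29  35  36  37  37  38  38  38  39  39  39
  41  41  41  41  41  42  42  42  43  43  43  43  44  44  45  46  46  47
  47  47  49  49  49  50  51  53  54]
0.18 34 [-46 -44 -32 -30 -30 -30 -29 -28 -26 -24 -21  19  27  29  31  31  40  42
  44  44  44  44  44  44  45  46  46  49  49  49  50  51  53  55]
```

The swab top reads 0.135 m, so it is home. Going down with open fingers to grip the vial body.

Emit:
{"fn": "drive_tool", "kwargs": {
  "increments": [
    [[0.3,0,-6],[0,0,0],0.5],
    [[0,0,-6],[0,0,0],0.5],
    [[0,0,-6],[0,0,0],0.5],
    [[0,0,-6],[0,0,0],0.5],
    [[0,0,-3],[0,0,0],0.5]
  ]
}}

```text
time: 13.85
tcp_pos: [0.5717, -0.0114, 0.0676]
eef_rot: [-1.935, -2.474, 0.001]
wrist_force: [-0.7, -0.2, -1.0]
width: 0.0427
finger_force: 0.0
```

Emit:
{"fn": "drive_tool", "kwargs": {
  "increments": [
    [[0,0,0],[0,0,0],0.5],
    [[0,0,0],[0,0,0],0.5],
    [[0,0,0],[0,0,0],0.3],
    [[0,0,0],[0,0,0],0.3],
    [[0,0,0],[0,0,0],0.3]
  ]
}}

```text
time: 14.35
tcp_pos: [0.5725, -0.0114, 0.0691]
eef_rot: [1.935, 2.474, 0.0]
wrist_force: [0.3, 0.7, 0.1]
width: 0.0254
finger_force: 0.0
```

```bash
python3 fv.py | head -16
```

```text
[ 0.57253818 -0.01142926  0.06909994] [1.93516413e+00 2.47429345e+00 3.97919475e-04] [0.28434621 0.68937322 0.10543694] 0.025431585081642987 0.0
0.07 10 [-10  -8  -6  -4  -1   1   1   4   6   6]
0.075 15 [-10 -10  -9  -8  -6  -6  -4  -3  -2   1   3   3   6   7  10]
0.08 11 [-10  -8  -7  -7  -6  -3  -1   1   2   5   9]
0.085 11 [-9 -6 -5 -5 -3 -2  0  3  3  5  9]
0.09 12 [-19  -9  -9  -7  -5  -5  -3  -1   0   3   4   8]
0.095 25 [-19 -19 -13  -9  -9  -8  -7  -7  -6  -6  -5  -3  -2  -1   1   4   5   7
   7  12  12  13  13  13  16]
0.1 25 [-26 -25 -22 -20 -19 -17 -14  -7  -5  -3  -1   1   2   5   7  12  12  13
  13  17  18  18  22  23  24]
0.105 39 [-26 -26 -25 -25 -23 -21 -20 -18 -17 -14 -14 -10  -9  -9  -6  -6  -3  -3
  -2  -2   0   2   2   4   7   8  12  12  13  13  13  13  14  18  18  21
  23  23  26]
0.11 38 [-23 -23 -22 -21 -20 -20 -18 -17 -15 -14  -8  -8  -7  -6  -4  -3  -1   0
   1   3   3   4   6   9  12  12  13  13  13  13  13  15  15  18  20  23
  26  26]
```

Emit:
{"fn": "drive_tool", "kwargs": {
  "increments": [
    [[0,0,-3],[0,0,0],0.3],
    [[0,0,0],[0,0,0],0.15],
    [[0,0,0],[0,0,0],0],
    [[0,0,0],[0,0,0],0],
    [[0,0,0],[0,0,0],0]
  ]
}}

```text
time: 14.9
tcp_pos: [0.5723, -0.0114, 0.0657]
eef_rot: [-1.935, -2.475, 0.0]
wrist_force: [0.4, 0.2, 0.4]
width: 0.018
finger_force: 58.6
```

Emit:
{"fn": "drive_tool", "kwargs": {
  "increments": [
    [[0,0,4],[0,0,0],0],
    [[0,0,6],[0,0,0],0],
    [[0,0,8],[0,0,0],0],
    [[0,0,10],[0,0,0],0],
    [[0,0,10],[0,0,0],0]
  ]
}}

```text
time: 15.4
tcp_pos: [0.5726, -0.0114, 0.1051]
eef_rot: [1.935, 2.474, 0.001]
wrist_force: [-0.4, -0.1, -0.5]
width: 0.0183
finger_force: 58.6
```

Emit:
{"fn": "drive_tool", "kwargs": {
  "increments": [
    [[0,0,15],[0,0,0],0],
    [[0,0,15],[0,0,0],0],
    [[0,0,15],[0,0,0],0],
    [[0,0,10],[0,0,0],0],
    [[0,0,0],[0,0,0],0]
  ]
}}

```text
time: 15.9
tcp_pos: [0.5737, -0.0116, 0.1614]
eef_rot: [1.933, 2.472, 0.003]
wrist_force: [0.1, 0.1, -1.1]
width: 0.0177
finger_force: 58.6
```

```bash
cat > va.py <<'E'
from m import *
st=r.sense();p=st["tcp_pos"];print(p,st["eef_rot"],st["joint_pos"],st["width"],st["finger_force"])
for n in("side","top"):
    d=grab(n);W=pts(d)
    Q=sel(W,p[0]-.02,p[0]+.02,p[1]-.02,p[1]+.02,p[2]-.09,p[2]+.03)
    print(n,"zmin",np.sort(Q[:,2])[:5]);
    u,v=proj(d,p-[0,0,.01]);u,v=int(u),int(v)
    cv2.imwrite(f"pics/v_{n}.png",cv2.resize(d["pixels"][v-33:v+33,u-33:u+33],None,fx=6,fy=6,interpolation=2))
a=cv2.imread("pics/v_side.png");b=cv2.imread("pics/v_top.png");cv2.imwrite("pics/v.png",np.hstack([a,b]))
E
python3 va.py
```

```text
[ 0.57372308 -0.01156176  0.16140504] [1.9334195  2.47207991 0.00313916] [-1.09491367e-01  8.20124267e-02  1.62551621e+00 -6.14210593e-07
  1.43026194e+00 -3.52823478e-01] 0.01772752311554994 58.568188103236025
side zmin [0.10527896 0.10586279 0.10594503 0.10713428 0.10727969]
top zmin []
```

View pics/v.png

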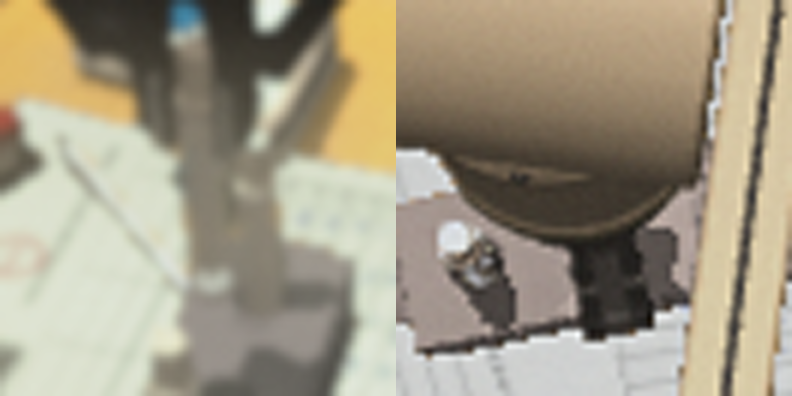

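The side crop shows the closed vial held upright, with its bottom clear of the rack near (210,280), and no label bars face this camera. I'll raise it and turn it in steps, sampling the label band each time.

```bash
cat > lb.py <<'E'
from m import *
import sys
st=r.sense();p=np.array(st["tcp_pos"]);rv=st["eef_rot"];R=cv2.Rodrigues(np.array(rv))[0];psi=np.degrees(np.arctan2(R[1,1],R[0,1]))
d=grab("side");T=np.array(d["pose"]);o=p-[0,0,.0557]
g=d["pixels"].astype(np.float32)
c=T[:3,3]-o;c[2]=0;c/=np.linalg.norm(c);l=np.array([-c[1],c[0],0])*1.0  # l = +azimuth side
H=np.arange(2,72,3);A=np.arange(-75,76,15)
mp=np.array([[proj(d,o+.010*(np.cos(np.radians(a))*c+np.sin(np.radians(a))*l)+[0,0,h/1000]) for a in A] for h in H],np.float32)
B=cv2.remap(g,mp[...,0],mp[...,1],cv2.INTER_LINEAR)
print("psi",round(psi,1),"camaz",round(np.degrees(np.arctan2(c[1],c[0])),1),"j6",st["joint_pos"][5],p)
if len(sys.argv)>1:
    for h,row in zip(H[::-1],B[::-1].mean(-1).round().astype(int)):print(h,row)
u,v=map(int,proj(d,p-[0,0,.02]));np.save(f"lb_{round(psi)}.npy",d["pixels"][v-28:v+22,u-18:u+18])
print("band",B[13:22].mean((0,2)).round().astype(int),"std",B[13:22].mean(2).std(0).round().astype(int),"ref",B[2:10].mean((0,2)).round().astype(int))
E
python3 lb.py 1
```

```text
psi 13.9 camaz 122.9 j6 -0.3528255269731237 [ 0.57236284 -0.01143014  0.15879817]
71 [139 122 117 118 121 123 124 124 122 119 114]
68 [127 120 119 120 122 123 124 123 122 121 118]
65 [131 131 129 125 124 124 124 123 120 121 121]
62 [149 151 144 131 124 124 125 123 119 119 121]
59 [171 171 157 134 124 125 125 123 118 116 120]
56 [188 181 162 134 124 125 125 123 119 113 116]
53 [196 184 162 135 125 125 125 124 119 112 112]
50 [199 185 163 136 126 125 126 124 119 113 110]
47 [199 185 161 136 127 126 126 124 119 114 111]
44 [198 183 158 136 127 125 126 125 121 117 114]
41 [196 179 156 135 127 125 126 126 124 121 117]
38 [192 175 152 134 127 125 125 126 126 125 123]
35 [187 170 149 133 126 124 125 126 127 127 126]
32 [182 167 148 133 126 124 125 127 127 127 127]
29 [179 168 150 133 125 123 124 127 127 126 126]
26 [179 170 152 134 126 125 125 127 126 126 126]
23 [181 173 154 137 133 134 135 134 128 125 125]
20 [186 174 155 148 154 154 155 150 137 127 125]
17 [187 172 157 162 175 176 173 167 151 133 126]
14 [182 166 160 169 181 183 180 174 159 141 130]
11 [172 158 156 162 170 173 172 166 154 143 135]
8 [160 149 147 150 152 153 154 147 140 135 134]
5 [150 144 142 142 141 141 140 134 128 123 126]
2 [146 142 141 140 140 140 139 135 125 118 118]
band [181 172 155 134 125 125 125 124 120 116 116] std [24 18 11  3  1  0  1  1  2  3  4] ref [178 166 154 149 152 153 152 149 140 132 128]
```

Emit:
{"fn": "drive_tool", "kwargs": {
  "increments": [
    [[0,0,10],[0,0,-1],0],
    [[0,0,10],[0,0,-1],0],
    [[0,0,10],[0,0,-1],0],
    [[0,0,10],[0,0,-1],0],
    [[0,0,10],[0,0,-1],0]
  ]
}}

```text
time: 16.55
tcp_pos: [0.5717, -0.0114, 0.2078]
eef_rot: [-2.428, -1.992, 0.002]
wrist_force: [-0.1, 0.3, -0.8]
width: 0.018
finger_force: 58.6
```

Emit:
{"fn": "drive_tool", "kwargs": {
  "increments": [
    [[0,0,0],[0,0,-1],0],
    [[0,0,0],[0,0,-1],0],
    [[0,0,0],[0,0,-1],0],
    [[0,0,0],[0,0,-1],0],
    [[0,0,0],[0,0,-1],0]
  ]
}}

```text
time: 17.05
tcp_pos: [0.5716, -0.0114, 0.2074]
eef_rot: [-2.801, -1.419, 0.003]
wrist_force: [-0.0, -0.2, -0.5]
width: 0.0182
finger_force: 58.6
```

```bash
python3 lb.py 1
```

```text
psi -36.3 camaz 122.9 j6 0.5234432509131565 [ 0.57164015 -0.01135833  0.20736163]
71 [110 112 112 113 116 116 114 116 114 111 105]
68 [108 105 106 113 119 120 118 119 119 120 122]
65 [ 99 101 106 115 120 120 115 113 112 116 122]
62 [100 108 115 120 122 120 112 103 102 105 112]
59 [113 119 124 126 125 121 111  99  94  97 106]
56 [127 129 132 132 127 122 112  99  92  94 102]
53 [135 136 140 139 130 123 112  99  93  93 104]
50 [139 147 152 143 131 123 111  99  94  95 106]
47 [154 161 160 143 130 123 112  99  95  98 109]
44 [169 170 159 139 128 123 114 103  99 101 112]
41 [178 172 155 134 126 124 119 112 108 110 117]
38 [183 172 151 132 125 125 124 122 119 120 124]
35 [186 169 148 130 125 125 126 127 126 129 132]
32 [182 162 141 128 125 125 126 126 127 129 134]
29 [171 148 131 125 124 125 126 126 126 126 129]
26 [154 130 120 121 123 125 126 127 126 125 125]
23 [135 118 114 120 125 128 130 130 128 125 124]
20 [121 116 116 125 136 140 142 141 135 128 125]
17 [122 125 125 135 153 160 160 159 148 136 130]
14 [137 144 145 150 164 173 173 173 162 148 138]
11 [161 168 168 163 163 169 173 174 166 157 148]
8 [184 188 185 170 158 157 160 159 158 155 153]
5 [199 201 194 177 164 160 156 149 148 144 147]
2 [207 207 199 188 184 184 176 165 153 142 137]
band [135 138 138 132 127 122 113 103  99 101 110] std [27 25 19 10  4  1  2  5  7  7  6] ref [148 142 138 138 143 147 149 149 144 137 134]
```

Emit:
{"fn": "drive_tool", "kwargs": {
  "increments": [
    [[0,0,0],[0,0,-1],0],
    [[0,0,0],[0,0,-1],0],
    [[0,0,0],[0,0,-1],0],
    [[0,0,0],[0,0,-1],0],
    [[0,0,0],[0,0,-1],0]
  ]
}}

```text
time: 17.6
tcp_pos: [0.5718, -0.0114, 0.2076]
eef_rot: [-3.042, -0.782, 0.003]
wrist_force: [0.0, 0.1, -1.3]
width: 0.0179
finger_force: 58.6
```

Emit:
{"fn": "drive_tool", "kwargs": {
  "increments": [
    [[0,0,0],[0,0,-1],0],
    [[0,0,0],[0,0,-1],0],
    [[0,0,0],[0,0,-1],0],
    [[0,0,0],[0,0,-1],0],
    [[0,0,0],[0,0,-1],0]
  ]
}}

```text
time: 18.1
tcp_pos: [0.5718, -0.0114, 0.2077]
eef_rot: [-3.14, -0.105, 0.003]
wrist_force: [0.5, -0.1, -0.8]
width: 0.0179
finger_force: 58.6
```

```bash
python3 lb.py 1
```

```text
psi -86.2 camaz 122.9 j6 1.3942311341486802 [ 0.57177911 -0.0113699   0.20766219]
71 [ 98 104 106 109 110 112 116 120 125 135 145]
68 [103 104 105 110 113 116 119 122 126 135 144]
65 [ 99 100 104 107 109 112 115 118 123 133 141]
62 [ 99 104 107 103 100 102 106 112 118 131 139]
59 [111 115 110 100  93  93  98 104 114 128 138]
56 [124 122 114 104  94  94  97 102 112 124 137]
53 [130 127 122 111  97  95  99 104 111 121 134]
50 [135 138 135 118 100  95  97 102 112 120 131]
47 [149 153 147 122 102  96  97 102 111 121 135]
44 [164 163 150 124 106 100 100 103 112 123 137]
41 [175 169 150 126 112 107 106 107 114 125 139]
38 [182 172 152 130 120 117 116 114 118 126 138]
35 [187 172 150 132 124 124 123 124 123 128 136]
32 [185 165 144 129 125 125 126 126 126 129 134]
29 [174 152 133 124 123 125 126 127 127 127 130]
26 [158 133 120 118 122 125 126 127 126 125 126]
23 [139 118 112 116 123 126 127 126 127 126 124]
20 [122 113 112 119 129 134 132 131 131 128 125]
17 [121 122 120 128 144 149 146 144 140 133 129]
14 [136 141 142 144 159 167 166 164 155 144 135]
11 [159 165 167 161 166 174 176 176 168 157 146]
8 [182 187 185 172 165 168 171 171 168 162 156]
5 [199 201 194 179 168 166 163 159 156 154 155]
2 [207 207 200 188 183 183 176 165 150 144 145]
band [132 132 127 113 101  99 102 106 114 125 137] std [26 24 18  9  6  6  6  5  4  4  3] ref [149 141 136 135 141 146 146 146 143 138 134]
```

The dark-barred band appears at psi −36 and −86 and its edge shifts as expected. I'll turn another 25° to centre the label and measure both edges.

Emit:
{"fn": "drive_tool", "kwargs": {
  "increments": [
    [[0,0,0],[0,0,-1],0],
    [[0,0,0],[0,0,-1],0],
    [[0,0,0],[0,0,-1],0],
    [[0,0,0],[0,0,-1],0],
    [[0,0,0],[0,0,-1],0]
  ]
}}

```text
time: 18.65
tcp_pos: [0.5719, -0.0113, 0.2079]
eef_rot: [3.089, -0.574, -0.002]
wrist_force: [0.6, 0.5, 0.5]
width: 0.018
finger_force: 58.6
```

```bash
python3 lb.py 1|sed -n '1,14p;25,30p'
```

```text
psi -111.1 camaz 122.9 j6 1.828964831743463 [ 0.57188853 -0.01134338  0.20789327]
71 [101 106 109 113 114 116 119 122 126 137 150]
68 [105 106 108 112 115 117 120 122 126 137 149]
65 [100 100 102 105 110 114 118 121 126 136 147]
62 [ 97  98  98  97 100 107 115 121 126 135 143]
59 [105 104  98  91  91 100 113 121 126 136 142]
56 [116 111  99  90  89  97 112 121 126 136 145]
53 [123 117 105  94  90  99 113 122 127 135 145]
50 [128 125 113  98  91 101 114 123 129 136 144]
47 [138 138 123 101  92 101 115 123 130 137 147]
44 [153 150 131 106  96 103 115 123 129 137 149]
41 [167 160 140 115 105 107 115 123 129 136 148]
38 [178 169 148 124 115 116 119 123 129 137 148]
35 [185 172 149 129 123 122 123 126 128 135 146]
2 [203 203 195 181 170 165 165 163 152 146 145]
band [125 123 112 100  96 103 115 122 128 136 146] std [23 21 15  8  7  5  2  1  2  1  2] ref [150 141 134 134 141 146 147 146 141 135 132]
```

Emit:
{"fn": "drive_tool", "kwargs": {
  "increments": [
    [[0,0,0],[0,0,-1],0],
    [[0,0,0],[0,0,-1],0],
    [[0,0,0],[0,0,-1],0],
    [[0,0,0],[0,0,-1],0],
    [[0,0,0],[0,0,-1],0]
  ]
}}

```text
time: 19.2
tcp_pos: [0.572, -0.0114, 0.208]
eef_rot: [2.892, -1.227, -0.002]
wrist_force: [-0.3, -0.8, -0.5]
width: 0.018
finger_force: 58.6
```

```bash
python3 lb.py 1|sed -n '1,14p;25,30p'
```

```text
psi -136.0 camaz 122.9 j6 2.2641241416259796 [ 0.57195961 -0.0113599   0.20804249]
71 [106 111 111 112 115 116 119 124 132 147 162]
68 [108 107 108 112 115 117 120 124 131 146 161]
65 [100 100 103 108 114 117 120 124 129 144 157]
62 [ 96  98 100 103 110 116 120 124 129 144 155]
59 [102 103  99  98 108 116 120 125 129 145 156]
56 [114 109 100  99 109 117 122 125 131 145 158]
53 [121 112  99 101 110 118 123 127 132 142 154]
50 [122 113 100 101 111 119 123 128 133 143 152]
47 [125 118 103 102 113 120 124 129 136 145 155]
44 [134 128 115 107 114 120 125 129 136 146 160]
41 [148 144 130 116 116 121 125 129 135 145 160]
38 [167 161 144 124 120 122 125 128 133 143 158]
35 [182 170 149 128 123 123 124 127 130 138 152]
2 [197 192 186 173 162 157 151 154 148 143 141]
band [118 114 106 104 112 118 123 127 132 144 156] std [16 14 10  5  3  2  2  2  3  1  2] ref [151 142 134 135 142 146 146 144 138 133 131]
```

```bash
python3 - <<'E'
import numpy as np,cv2,glob,re
L=sorted(glob.glob("lb_*.npy"),key=lambda f:-int(re.search(r"_(-?\d+)",f)[1]));print(L)
cv2.imwrite("pics/mont.png",np.hstack([cv2.resize(np.load(f),(158,219),interpolation=cv2.INTER_CUBIC) for f in L])[:, :800])
E
```

```text
['lb_14.npy', 'lb_-36.npy', 'lb_-86.npy', 'lb_-111.npy', 'lb_-136.npy']
```

View pics/mont.png

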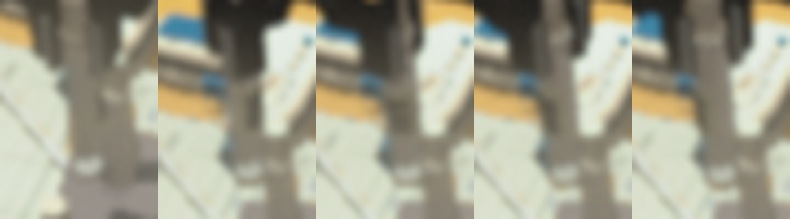

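The montage is too coarse to read by eye: the vial is a grey strip at about x=80–90, with only faint darkening in the label band. I'll bring the vial nearer the side camera and measure its azimuth numerically.

Emit:
{"fn": "drive_tool", "kwargs": {
  "increments": [
    [[-8,15,12],[0,0,1],0],
    [[-17,35,20],[0,0,1],0],
    [[-18,36,20],[0,0,1],0],
    [[-18,36,20],[0,0,1],0],
    [[-18,36,20],[0,0,1],0]
  ]
}}

```text
time: 19.75
tcp_pos: [0.4922, 0.1477, 0.3011]
eef_rot: [3.091, -0.56, -0.001]
wrist_force: [0.4, 0.5, -0.6]
width: 0.018
finger_force: 58.6
```

Emit:
{"fn": "drive_tool", "kwargs": {
  "increments": [
    [[-18,36,20],[0,0,1],0],
    [[-18,36,20],[0,0,1],0],
    [[-18,36,20],[0,0,1],0],
    [[-18,36,20],[0,0,1],0],
    [[-18,36,20],[0,0,1],0]
  ]
}}

```text
time: 20.25
tcp_pos: [0.4023, 0.3279, 0.4013]
eef_rot: [3.139, 0.123, -0.0]
wrist_force: [1.1, 0.8, -0.1]
width: 0.0178
finger_force: 58.6
```

Emit:
{"fn": "drive_tool", "kwargs": {
  "increments": [
    [[0,0,0],[0,0,0],0],
    [[0,0,0],[0,0,0],0],
    [[0,0,0],[0,0,0],0],
    [[0,0,0],[0,0,0],0],
    [[0,0,0],[0,0,0],0]
  ]
}}

```text
time: 20.75
tcp_pos: [0.4038, 0.3256, 0.4]
eef_rot: [3.139, 0.106, -0.002]
wrist_force: [0.2, -0.1, -0.9]
width: 0.0182
finger_force: 58.7
```

```bash
sed -i 's/A=np.arange(-75,76,15)/A=np.arange(-80,81,8)/' lb.py; python3 lb.py 1
```

```text
psi -86.1 camaz 128.0 j6 2.0830707263854356 [0.40375856 0.32555822 0.40002504]
71 [ 95 121 148 167 163 138 120 113 112 112 114 115 117 120 123 126 126 126
 126 126 127]
68 [157 189 198 195 168 141 123 117 117 119 120 121 120 122 123 126 126 125
 126 126 127]
65 [206 210 206 188 164 134 115 110 111 114 116 118 119 121 123 125 125 125
 126 126 127]
62 [212 208 199 179 153 126 102  95  96  98 101 104 108 113 117 119 121 122
 124 126 127]
59 [203 192 174 155 130 110  96  86  83  85  87  88  91  98 108 115 117 118
 120 122 125]
56 [176 162 146 130 119 110  98  87  80  80  81  83  85  91 101 109 115 117
 118 119 121]
53 [152 142 134 130 128 119 103  88  82  82  86  87  88  93 101 110 113 116
 117 117 119]
50 [141 139 139 137 132 120 100  85  79  81  84  86  88  93 102 110 114 116
 116 118 118]
47 [143 144 141 137 129 117 102  85  78  76  77  80  80  88 101 110 115 115
 117 117 118]
44 [145 141 136 135 132 128 113  91  80  78  79  80  81  86  96 107 113 115
 116 117 118]
41 [136 132 136 146 160 154 132 108  94  88  85  83  83  87  94 104 110 113
 114 116 117]
38 [130 138 156 174 184 169 142
[... 687 characters left out ...]
]
14 [213 214 215 212 204 183 166 166 183 195 197 194 192 190 191 190 187 167
 144 122 110]
11 [217 218 220 214 205 182 164 164 175 187 194 196 197 197 196 196 192 183
 170 148 129]
8 [220 219 218 213 203 189 171 161 160 165 172 178 182 185 187 189 185 183
 174 164 152]
5 [218 219 218 218 213 207 195 180 168 157 151 150 150 156 161 165 166 167
 165 162 159]
2 [220 222 223 223 221 217 212 207 197 181 170 161 154 151 152 149 149 152
 152 152 154]
band [168 163 157 149 138 124 107  93  87  87  89  90  91  97 105 112 116 118
 119 120 121] std [29 29 27 20 15 13 11  9 10 12 12 12 12 11  9  6  4  4  4  4  4] ref [215 215 214 209 198 178 156 145 151 159 158 154 150 151 153 153 149 141
 132 123 117]
```

My sampling axis is a few mm off the vial's real silhouette, so I'll use the depth silhouette for an honest unwrapping.

```bash
cat > sil.py <<'E'
from m import *
st=r.sense();p=np.array(st["tcp_pos"]);R=cv2.Rodrigues(np.array(st["eef_rot"]))[0];psi=np.degrees(np.arctan2(R[1,1],R[0,1]))
d=grab("side");W=pts(d);o=p-[0,0,.0557];g=d["pixels"].astype(np.float32).mean(2)
M=(np.linalg.norm(W[...,:2]-p[:2],axis=-1)<.025)&(W[...,2]>o[2]-.01)&(W[...,2]<o[2]+.07)
rows=np.nonzero(M.any(1))[0];print("psi",psi,"p",p)
C=[]
for v in rows:
    u=np.nonzero(M[v])[0]; h=np.median(W[v,u,2])-o[2]; C.append((v,u.min(),u.max(),(u.min()+u.max())/2,h))
C=np.array(C);k=C[(C[:,4]>.015)&(C[:,4]<.06)];f=np.polyfit(k[:,0],k[:,3],1);w=np.median(k[:,2]-k[:,1]+1)
print("axis fit",f,"width px",w,"proj axis cols",[np.round(proj(d,o+[0,0,h]),1) for h in(.01,.035,.06)],"fit there",[np.polyval(f,proj(d,o+[0,0,h])[1]).round(1) for h in(.01,.035,.06)])
X=np.arange(-1.1,1.11,.1)
P=cv2.remap(g,np.float32([[np.polyval(f,v)+x*w/2 for x in X] for v in rows]),np.float32([[v]*len(X) for v in rows]),cv2.INTER_LINEAR)
print("x/r*10",np.round(X*10).astype(int))
for v,q,h in zip(rows,P,C[:,4]):print(v,int(h*1000),q.round().astype(int))
E
python3 sil.py
```

```text
psi -86.12975502302184 p [0.40370715 0.32570466 0.4002167 ]
axis fit [1.63157895e-01 1.63378947e+02] width px 14.0 proj axis cols [array([203.7, 258.1]), array([202.1, 246.8]), array([200.3, 235. ])] fit there [np.float64(205.5), np.float64(203.7), np.float64(201.7)]
x/r*10 [-11 -10  -9  -8  -7  -6  -5  -4  -3  -2  -1   0   1   2   3   4   5   6
   7   8   9  10  11]
233 69 [148 133 114  98  92  92  96  99 102 103 106 109 113 118 121 123 125 125
 126 126 130 136 143]
234 66 [188 165 140 115 107 104 103 104 106 108 111 115 118 120 122 124 125 126
 126 127 129 135 140]
235 66 [201 174 149 126 118 114 112 112 113 114 117 118 119 120 123 125 126 125
 124 125 127 132 137]
236 67 [198 172 145 126 119 118 118 118 119 120 121 120 121 121 123 124 124 123
 122 123 125 129 135]
237 65 [192 166 140 124 116 117 119 120 120 121 121 121 120 120 121 121 120 120
 120 120 122 127 134]
238 63 [183 162 137 119 109 108 111 114 116 117 117 116 116 115 115 116 116 116
 116 118 122 127 134]
239 62 [165 149 127 108 100  98 100 103 105 106 106 105 105 105 107 111 114 116
 117 117 120 125 132]
240 60 [143 128 
[... 2134 characters left out ...]
217 208 185 168 160 174 187 195 194 193 191 192 194 196 198 196 190 179
 159 156 166 194 209]
262 12 [215 205 182 167 162 174 186 194 198 198 198 198 198 197 194 190 180 166
 150 156 176 201 214]
263 8 [213 201 179 165 161 167 178 187 192 194 194 194 192 188 181 172 160 151
 150 166 190 207 216]
264 7 [218 207 192 173 162 159 163 170 175 178 177 175 172 164 155 148 142 151
 168 191 206 213 215]
265 5 [222 217 208 193 175 163 155 152 152 152 152 150 147 144 143 148 158 175
 195 210 218 218 216]
266 3 [223 222 217 209 196 183 170 158 151 148 146 147 151 158 168 180 193 207
 216 220 221 219 218]
267 1 [220 220 219 216 213 205 195 184 177 176 177 179 184 192 203 211 217 220
 222 221 219 217 217]
```

Using the depth silhouette, the bars run about 35° either side of azimuth ≈110° at psi −86. I'll turn +18° so that they should be centred on the camera, then verify.

Emit:
{"fn": "drive_tool", "kwargs": {
  "increments": [
    [[0,0,0],[0,0,1],0],
    [[0,0,0],[0,0,1],0],
    [[0,0,0],[0,0,1],0],
    [[0,0,0],[0,0,0.6],0],
    [[0,0,0],[0,0,0],0]
  ]
}}

```text
time: 21.35
tcp_pos: [0.4035, 0.3263, 0.4007]
eef_rot: [3.084, 0.598, -0.0]
wrist_force: [-0.3, -0.2, -1.7]
width: 0.0178
finger_force: 58.7
```

```bash
python3 sil.py | head -34
```

```text
psi -68.04029496387403 p [0.40350987 0.3262608  0.4006933 ]
axis fit [1.51298701e-01 1.66461039e+02] width px 14.0 proj axis cols [array([203.6, 258.2]), array([201.9, 246.9]), array([200.2, 235.1])] fit there [np.float64(205.5), np.float64(203.8), np.float64(202.0)]
x/r*10 [-11 -10  -9  -8  -7  -6  -5  -4  -3  -2  -1   0   1   2   3   4   5   6
   7   8   9  10  11]
232 68 [ 84  84  84  84  84  84  83  82  83  84  87  92  98 103 107 111 115 120
 124 127 132 141 149]
233 67 [107 102  97  93  90  88  87  86  87  88  90  96 101 107 110 115 120 124
 126 127 130 137 142]
234 67 [151 139 127 116 107 103 101 100 100 100 102 106 110 113 116 120 123 125
 125 125 127 132 137]
235 67 [187 171 152 135 121 116 115 115 113 113 114 115 117 119 120 123 124 124
 122 121 123 127 134]
236 68 [201 183 158 138 124 118 119 119 119 119 119 120 120 121 121 121 120 119
 118 116 119 124 133]
237 65 [202 185 159 136 122 116 117 118 118 119 120 120 120 119 117 115 112 111
 111 113 118 125 133]
238 63 [193 176 154 130 118 112 111 113 115 116 116 115 114 111 107 104 102 103
 106 111 117 124 132]
239 62 [170 155 140 123 115 109 105 104 105 105 105 103 101  97  95  94  94  98
 104 110 115 123 131]
240 59 [146 138 131 123 114 105  98  93  91  90  91  90  89  87  86  88  92  97
 104 110 115 123 131]
241 58 [135 133 130 123 114 101  91  85  83  83  84  85  85  84  84  86  90  96
 103 109 116 124 132]
242 55 [135 135 131 123 113 100  91  84  81  83  84  84  84  85  86  88  92  97
 104 110 116 123 132]
243 53 [139 138 134 125 114 101  91  85  82  82  82  82  83  86  88  90  94 100
 105 110 116 123 132]
244 50 [144 140 135 125 114 103  90  86  84  83  83  82  82  84  87  91  94 100
 105 109 115 123 132]
245 49 [140 136 131 124 115 105  94  88  84  83  82  82  81  80  81  85  91  97
 103 108 113 120 127]
246 47 [136 134 130 126 118 107  95  85  81  79  78  78  78  77  79  82  87  94
 101 106 109 113 119]
```

The bars are now symmetric: their edges sit at −0.58 and +0.60 of the radius. So the label's azimuth is psi + 197°, and the window needs psi ≈ 63°. Carrying the vial to the reader at a safe height while turning.

Emit:
{"fn": "drive_tool", "kwargs": {
  "increments": [
    [[5,-12,-4],[0,0,1],0],
    [[9,-22,-4],[0,0,1],0],
    [[9,-23,-4],[0,0,1],0],
    [[9,-23,-4],[0,0,1],0],
    [[9,-23,-4],[0,0,1],0]
  ]
}}

```text
time: 21.9
tcp_pos: [0.4446, 0.2226, 0.3806]
eef_rot: [2.881, 1.254, 0.0]
wrist_force: [-0.3, -0.5, -0.4]
width: 0.0177
finger_force: 58.7
```

Emit:
{"fn": "drive_tool", "kwargs": {
  "increments": [
    [[9,-23,-4],[0,0,1],0],
    [[9,-23,-4],[0,0,1],0],
    [[9,-23,-4],[0,0,1],0],
    [[9,-23,-4],[0,0,1],0],
    [[9,-23,-4],[0,0,1],0]
  ]
}}

```text
time: 22.4
tcp_pos: [0.4896, 0.1074, 0.3606]
eef_rot: [2.541, 1.847, 0.0]
wrist_force: [0.3, -0.5, 0.3]
width: 0.0177
finger_force: 58.7
```

Emit:
{"fn": "drive_tool", "kwargs": {
  "increments": [
    [[9,-23,-4],[0,0,1],0],
    [[9,-23,-4],[0,0,1],0],
    [[9,-23,-4],[0,0,1],0],
    [[9,-23,-4],[0,0,1],0],
    [[9,-23,-4],[0,0,1],0]
  ]
}}

```text
time: 22.9
tcp_pos: [0.5346, -0.0076, 0.3406]
eef_rot: [2.081, 2.353, 0.0]
wrist_force: [-0.0, 0.1, -0.5]
width: 0.0178
finger_force: 58.7
```

Emit:
{"fn": "drive_tool", "kwargs": {
  "increments": [
    [[9,-23,-4],[0,0,1],0],
    [[9,-23,-4],[0,0,1],0],
    [[9,-23,-4],[0,0,1],0],
    [[9,-23,-4],[0,0,1],0],
    [[9,-23,-4],[0,0,1],0]
  ]
}}

```text
time: 23.4
tcp_pos: [0.5795, -0.1226, 0.3205]
eef_rot: [-1.522, -2.748, 0.0]
wrist_force: [-0.5, 0.2, -0.1]
width: 0.0183
finger_force: 58.7
```

Emit:
{"fn": "drive_tool", "kwargs": {
  "increments": [
    [[9,-23,-4],[0,0,1],0],
    [[9,-22,-4],[0,0,1],0],
    [[8,-20,-4],[0,0,1],0],
    [[3,-10,0],[0,0,1],0],
    [[0,0,0],[0,0,1],0]
  ]
}}

```text
time: 23.9
tcp_pos: [0.6081, -0.1983, 0.3077]
eef_rot: [-0.894, -3.01, 0.0]
wrist_force: [-0.8, 1.3, -0.1]
width: 0.0181
finger_force: 58.7
```

```bash
cat > fin.py <<'E'
from m import *
st=r.sense();p=np.array(st["tcp_pos"]);R=cv2.Rodrigues(np.array(st["eef_rot"]))[0];psi=np.degrees(np.arctan2(R[1,1],R[0,1]))
print(st["time"],"p",p,"psi",psi,"toolz",R[:,2],"j",st["joint_pos"],"F",st["wrist_force"],st["finger_force"])
print("go mm",(np.array([.6187,-.2334,.1527])-p)*1000,"turn units",(63-psi)/5)
d=grab("side");W=pts(d);o=p-[0,0,.0557]
Q=sel(W,p[0]-.02,p[0]+.02,p[1]-.02,p[1]+.02,o[2]-.02,o[2]+.06);print("vial pts",len(Q),"zmin",np.sort(Q[:,2])[:4]-o[2],"mean xy-p",(Q[:,:2].mean(0)-p[:2])*1000)
E
python3 fin.py
```

```text
23.9 p [ 0.60814759 -0.19829287  0.30769592] psi 56.92460100597725 toolz [-1.40888277e-03  1.19613544e-04 -9.99999000e-01] j [-3.95056260e-01  2.22939482e-01  1.20515407e+00 -4.36341759e-04
  1.71484549e+00 -1.38863990e+00] F [-0.80137394  1.26711091 -0.12543646] 58.68104223656701
go mm [  10.55241464  -35.10713461 -154.99591727] turn units 1.2150797988045496
vial pts 177 zmin [-7.94634617e-04 -1.27425715e-04 -4.54486918e-05  1.35787191e-04] mean xy-p [-1.65955116  5.95041361]
```

Emit:
{"fn": "drive_tool", "kwargs": {
  "increments": [
    [[2,-7,-10],[0,0,0.6],0],
    [[2,-7,-16],[0,0,0.6],0],
    [[2,-7,-16],[0,0,0],0],
    [[2,-7,-16],[0,0,0],0],
    [[2,-7,-16],[0,0,0],0]
  ]
}}

```text
time: 24.45
tcp_pos: [0.6183, -0.2318, 0.2333]
eef_rot: [-0.738, -3.053, -0.0]
wrist_force: [0.3, 0.3, -1.1]
width: 0.0179
finger_force: 58.7
```

Emit:
{"fn": "drive_tool", "kwargs": {
  "increments": [
    [[0,0,-16],[0,0,0],0],
    [[0,0,-16],[0,0,0],0],
    [[0,0,-16],[0,0,0],0],
    [[0,0,-14],[0,0,0],0],
    [[0,0,-10],[0,0,0],0]
  ]
}}

```text
time: 24.95
tcp_pos: [0.6179, -0.2309, 0.161]
eef_rot: [-0.734, -3.053, -0.0]
wrist_force: [-0.1, 0.2, -0.9]
width: 0.0184
finger_force: 58.7
```

Emit:
{"fn": "drive_tool", "kwargs": {
  "increments": [
    [[0,0,-5],[0,0,0],0],
    [[0,0,0],[0,0,0],0],
    [[0,0,0],[0,0,0],0],
    [[0,0,0],[0,0,0],0],
    [[0,0,0],[0,0,0],0]
  ]
}}

```text
time: 25.45
tcp_pos: [0.6188, -0.2317, 0.1588]
eef_rot: [0.735, 3.053, -0.001]
wrist_force: [0.1, 0.1, -0.5]
width: 0.0178
finger_force: 58.7
```

```bash
python3 fin.py
```

```text
25.45 p [ 0.61879542 -0.23166387  0.15876925] psi 62.938597789191064 toolz [ 1.33599635e-03 -6.56302155e-04 -9.99998892e-01] j [-4.35774407e-01  3.16519653e-01  1.36430784e+00 -3.12194929e-05
  1.45927698e+00 -1.53425670e+00] F [ 0.14344263  0.11081564 -0.47238228] 58.70494186878204
go mm [-0.09541986 -1.73612755 -6.06924906] turn units 0.012280442161787164
vial pts 139 zmin [-0.00106995 -0.00081886 -0.00017357  0.00037625] mean xy-p [-1.42569981  5.69593737]
```

Emit:
{"fn": "drive_tool", "kwargs": {
  "increments": [
    [[0,-1.5,-3],[0,0,0],0],
    [[0,0,-3],[0,0,0],0],
    [[0,0,0],[0,0,0],0],
    [[0,0,0],[0,0,0],0],
    [[0,0,0],[0,0,0],0]
  ]
}}

```text
time: 26.0
tcp_pos: [0.6183, -0.2329, 0.1518]
eef_rot: [-0.735, -3.054, 0.0]
wrist_force: [-0.1, -1.2, -0.4]
width: 0.0179
finger_force: 58.7
```

Emit:
{"fn": "drive_tool", "kwargs": {
  "increments": [
    [[0,0,0],[0,0,0],0],
    [[0,0,0],[0,0,0],0],
    [[0,0,0],[0,0,0],0],
    [[0,0,0],[0,0,0],0],
    [[0,0,0],[0,0,0],0]
  ]
}}

```text
time: 26.5
tcp_pos: [0.6184, -0.2329, 0.1518]
eef_rot: [0.735, 3.054, -0.0]
wrist_force: [-0.5, 0.2, -0.1]
width: 0.0183
finger_force: 58.7
```

```bash
python3 fin.py; python3 - <<'E'
from m import *
W=pts(grab("side"));p=np.array(r.sense()["tcp_pos"])
for x,y in((.5573,.0474),(.5862,-.0689)):
    Q=sel(W,x-.015,x+.015,y-.015,y+.015,.125,.145);print("other",len(Q),Q.mean(0))
P=sel(W,.545,.65,-.345,-.29,.118,.18);k=np.polyfit(P[:,0],P[:,1],1);print("window y at x=.603",np.polyval(k,.603),len(P))
Q=sel(W,p[0]-.012,p[0]+.012,p[1]-.004,p[1]+.03,p[2]+.06,p[2]+.085);print("head",len(Q),np.sort(Q[:,2])[-8:]-p[2]+.0557 if len(Q) else "")
E
```

```text
26.5 p [ 0.61836001 -0.23290647  0.15180426] psi 62.9438484966392 toolz [ 3.84746139e-05 -4.68166231e-05 -9.99999998e-01] j [-4.37766076e-01  3.22331072e-01  1.37009123e+00 -2.62861648e-05
  1.44911566e+00 -1.53634029e+00] F [-0.49169739  0.22937276 -0.09333989] 58.70216220617294
go mm [ 0.3399928  -0.49352984  0.89574471] turn units 0.011230300672160354
vial pts 127 zmin [-0.00021174  0.00064815  0.00130769  0.00145238] mean xy-p [-1.59767487  6.19145444]
other 40 [0.55747858 0.04716374 0.13203323]
other 34 [ 0.58649043 -0.06892313  0.13143291]
window y at x=.603 -0.3250512797582806 479
head 61 [0.13533975 0.13546868 0.13557839 0.13561257 0.1357082  0.13611579
 0.1403706  0.14065113]
```

```bash
python3 -c "
from plant import r
print(r.close_job())"
```

```text
the job is handed in; nothing more can be done
None
```

I handed the job in at 26.5 s (no verdict came back): by my measurements the closed vial is held still and upright, label towards the window at about 8 cm and at its height, the swab was home at insertion (not clearly seen again after the lift), and both other vials are still in the rack.

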